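# Load a sample tube and run a sticky shuttle home in a tube reader

## Task

Lift the green-capped tube out of the white stand and put it fully down in the well of the blue shuttle. Then push the shuttle by its upright plate along the rail into the reader: it is gummed up at first, so push until it breaks free, then carry on slowly until it rests against the end stop hidden inside the white cover, meeting it gently without ramming it. Leave it home with the tube upright in it, and leave the other two tubes in their stand.

Things in the scene. Friction and masses are not known exactly. Their poses are not given: they have to be found in the camera images.
- tube_green_mid (a point): Sample tube with a green cap, 90 mm tall, clear body 13 mm thick, cap 16 mm thick over the top 21 mm; loose, 20 g, upright in one of the three holes of the white stand. The point is on its axis half-way up, so the middle of the cap is 35 mm above it; z runs up the tube.
- tube_red_mid (a point): Same kind of tube with a red cap, a bystander in another hole of the stand; point as for the green one.
- tube_purple_mid (a point): Same kind of tube with a purple cap, a bystander in the remaining hole; point as for the green one.
- stand: White block, fixed, 44 x 150 x 50 mm high, origin at the centre of its underside; three round holes of 15 mm, 42 mm deep, in a row along its y axis, 50 mm apart (at y = -50, 0 and 50 mm). Which tube is in which hole varies.
- rail: Fixed rail on a grey base plate, 100 mm wide (its x) and 380 mm long (its y), rail top 24 mm high. Its z is up; the shuttle moves along its -y axis, towards the white cover. The origin is on the worktop.
- shuttle: Blue shuttle on the rail, 70 x 60 mm, top at 70 mm, axes as the rail's, origin on the worktop under the well. Gummed up: the first 18 to 28 mm take 7 to 14 N, different each time; then it breaks free and runs at about 2 N, staying where left. Its steel nose bar meets the hidden end stop 45 to 85 mm from the start, never under 25 mm after breaking free.
- well_mouth (a point): Centre of the mouth of the tube well in the shuttle's top, 70 mm above the worktop: a round hole of 15 mm, 36 mm deep, so that a seated tube's mid point is 9 mm above this point. z up, axes parallel to the rail's.
- push_plate (a point): Middle of the rear face (the one away from the cover, facing the rail's +y) of the upright aluminium plate on the shuttle, 95 mm above the worktop. The plate is 44 mm wide (rail x), 8 mm thick, from 30 to 116 mm above the worktop; it is 60 mm behind the well's axis.
- cover: White reader housing fixed over the far end of the rail, 116 mm wide, 94 mm high, 115 to 233 mm along the rail's -y from its origin (the rail's origin; same axes). Out of sight inside it is a rubber end stop for the shuttle's nose bar, its place different each time. The rubber gives about 1 mm per 3 N; pressing it with more than 15 N is ramming.

How it is judged:
On the way, in this order (a step that is already met when the one before it is completed fails the run):
1. the green-capped tube stands fully down in the shuttle's well (horizontal distance between tube_green_mid and well_mouth below 0.005 m and z of tube_green_mid in the frame of well_mouth below 0.014 m and angle between tube_green_mid's own z axis and vertical below 0.15 rad), for 0.2 s.
2. the shuttle rests against the end stop inside the cover (contact force between shuttle and cover above 0.3 N), for 0.2 s.
At the end, for the whole second after the job is handed in: The shuttle is at rest in contact with the end stop inside the cover (at least 0.3 N; a hidden spring of about 1 N keeps it there), and the green-capped tube stands in its well: within 5 mm of the well's axis, mid point less than 14 mm above the mouth, leaning less than 0.15 rad (all of step 1 and contact force between shuttle and cover above 0.3 N and linear speed of shuttle below 0.01 m/s); the robot touches nothing.
It fails at once if the end stop is rammed: shuttle on stop with more than 15 N (contact force between shuttle and cover above 15 N).
It fails at once if the red-capped tube is moved more than 20 mm (distance of tube_red_mid from where it was at the start of the episode above 0.02 m).
It fails at once if the purple-capped tube is moved more than 20 mm (distance of tube_purple_mid from where it was at the start of the episode above 0.02 m).
It also fails if it takes over 69 s, if anything falls off the work surface, if the arm or the gripper's body presses on something with over 40 N, if the wrist force passes 120 N, or if a joint passes its speed limit or range.

## Robot

A 7-joint arm with a two-finger parallel gripper is mounted at the origin on a cart in front of the work surface, level with it; the furniture and walls round the work are solid. World frame = base frame: x ahead of the robot, y to its left, z up, the work surface at z = 0. Lengths are in m, angles in rad, forces in N, time in s.
With the tool pointing down it reaches from about 0.4 to 0.875 m from the base axis. Payload 19.3 kg.
Tool frame: the origin (TCP) lies midway between the tips of the shut fingers; the grasp point (between the pads) lies bot.tcp_to_grasp behind it (bot.tcp_to_grasp is the distance from the TCP to the grasp point, in m); z points along the fingers, y is the line along which they close (so a half turn about z gives the same grasp; the last joint's range is limited). The gripper opens to 85 mm and grips with 20 to 120 N. Pads are 22 mm wide; open, the fingers measure 114 mm over their backs; the gripper's body (76 mm by 85 mm) begins 54 mm behind the grasp point. The pads swing forward as they close: fully open they stand 13 mm farther back than shut.
Start: joints at [-1.215, 0.521, -0.036, 1.599, 0.021, 1.021, -0.113], TCP at [0.258, 0.569, 0.202] pointing down, gripper open.
Joint ranges: [-2.91, 2.91], [-0.3, 2.13], [-1.5, 1.42], [0.17, 2.43], [-1.26, 4.41], [0.16, 1.93], [-2.52, 2.52]. Speed limits (rad/s): [1.89, 1.89, 2.39, 2.39, 3.01, 3.01, 3.01].

## Interface

Orientations are given as [roll, pitch, yaw] about the fixed x, y, z axes, in that order (R = Rz(yaw) Ry(pitch) Rx(roll)).
In Python, from workcell import observe, imaging, bot gives the robot as it stands.
- The arm moves only by the tool send_rows, never from a script. Its argument "plan" is text: rows parted by semicolons, each of 7 numbers parted by spaces: the shift along the tool's x, y, z in m, then the turn, a rotation vector about the tool's x, y, z in degrees, then the finger opening in m, from 0 to 0.0854. In form: dx dy dz rx ry rz claw; .... A call has 1 to 10 rows; each row is the pose to reach, as a shift and turn from the pose commanded when the call began, along the tool's axes at that moment; what a row does not reach only later rows make up. A row lasts 1/12 s, in which the tool goes at most 41.7 mm and 7.16 degrees, less where a joint would pass 70% of its speed; a pose out of reach is approached as far as the arm can. A call with a gripper value outside its range is refused whole. The fingers move at their own pace and stop on an object; "grip_force" is the grip in N (left out, the last holds). Time passes only in rows, so rows that repeat a pose let the fingers close. It gives the time, the measured TCP pose, the force, the opening and the grip force at its end, in the units of the state.
- observe(): the state, without advancing time (a new reading comes with each control period).
- imaging.grab_frame(name): name is "side" or "top"; returns a dict with "color" (480x640x3 uint8, red, green, blue), "fx", "fy", "cx", "cy" (pixels), "eye" and "orientation" of the camera in the world. Camera axes: x right, y down, z forward; pixel columns grow to the right and rows downward; lengths in m; the calibration is good to about 2 mm. A picture is of the moment at which its call begins. There is no depth.
- bot.job_done(): hands the job in; it is judged then, once.
The state is a dict: "clock": time; "qpos": joint angles; "qd": joint speeds; "joint_efforts": joint torques, N m; "position": TCP position; "tool_rot": TCP orientation; "force": force on the tool from outside, world axes, zero at the start; "moment": the same for the moment, N m; "grip_width": finger opening in m; "finger_force": force on a finger pad.
Only numpy, scipy, OpenCV 4.12 (cv2) and the standard library are available. Lean on these libraries where they do the work, as an engineer would, in place of code of your own. Each camera call takes 0.05 s, during which the arm holds its last target. There are 200 camera calls.

## Working session

There is one attempt and no reset: what is moved stays moved. The work goes in short steps, Python scripts to look and compute and a tool call to move; the robot and the scene stay as the last step left them, time stands still between calls to the robot, and variables do not carry over. Pictures are saved under pics/ and viewed, at most 10 in all, crops included, and the job is handed in when it is done.

Besides the shell and the picture viewer there is one more tool, called by a JSON object that holds its "op" and its "data". send_rows: Moves the arm, as the interface text tells. Its arguments: {"type":"object","properties":{"plan":{"type":"string"},"grip_force":{"type":"number"}},"required":["plan"]}

```bash
mkdir -p pics
python3 - <<'E'
from workcell import observe, imaging, bot
import cv2
s=observe();print({k:s[k] for k in("clock","position","tool_rot","force","grip_width")},bot.tcp_to_grasp)
for n in("side","top"):
    f=imaging.grab_frame(n);cv2.imwrite(f"pics/{n}0.png",f["color"][:,:,::-1]);print(n,{k:f[k] for k in f if k!="color"})
E
```

```text
{'clock': 0.0, 'position': array([0.25799817, 0.56886062, 0.20170968]), 'tool_rot': array([-3.14044049e+00,  5.79851780e-05,  2.71586076e+00]), 'force': array([0.27800803, 0.18843058, 0.83200039]), 'grip_width': 0.08518179698394496} 0.0187
side {'fx': 575.1319466333274, 'fy': 575.1319466333274, 'cx': 310.9136603579281, 'cy': 237.95924302405723, 'eye': array([ 0.13734317, -0.52672155,  0.70211244]), 'orientation': array([-2.25961406,  0.0214348 , -0.53579297])}
top {'fx': 464.1300582063525, 'fy': 464.1300582063525, 'cx': 321.68941031063304, 'cy': 233.9438676236521, 'eye': array([0.4447312 , 0.10885309, 0.95017812]), 'orientation': array([-3.08849027,  0.01779359, -1.5736012 ])}
```

View pics/side0.png

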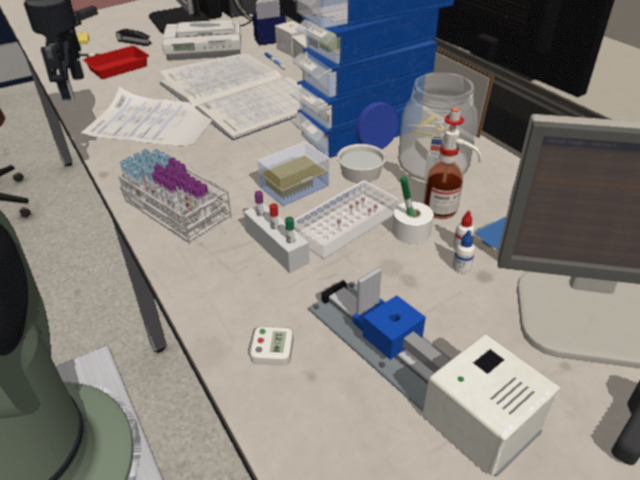

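View pics/top0.png

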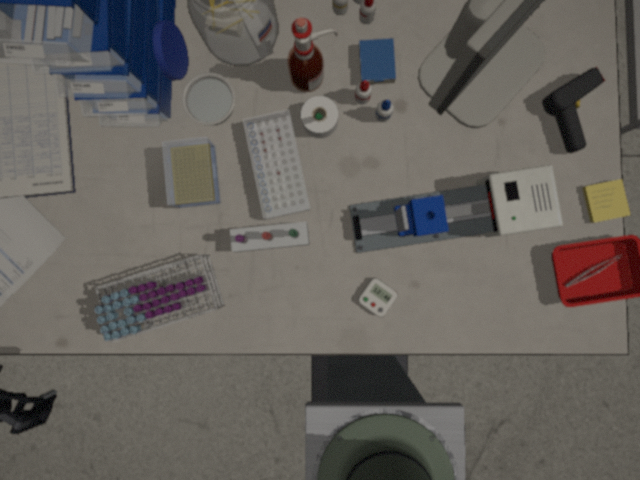

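The side view shows the stand (purple, red, green; green nearest the shuttle at about (290,224)) and the shuttle's well at about (395,318). In the top view the green cap is near (293,233), the well near (430,215) and the cover at 490–560. I'll enlarge both next.

Run:
```python
import cv2,numpy as np
t=cv2.imread("pics/top0.png");s=cv2.imread("pics/side0.png")
a=cv2.resize(t[195:265,220:320],None,fx=8,fy=8,interpolation=cv2.INTER_CUBIC)
b=cv2.resize(t[170:260,345:505],None,fx=5,fy=5,interpolation=cv2.INTER_CUBIC)
cv2.imwrite("pics/ct1.png",a);cv2.imwrite("pics/ct2.png",b)
c=cv2.resize(s[180:370,235:435],None,fx=3,fy=3,interpolation=cv2.INTER_CUBIC)
cv2.imwrite("pics/cs.png",c)
```

```text
(no output)
```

View pics/ct1.png

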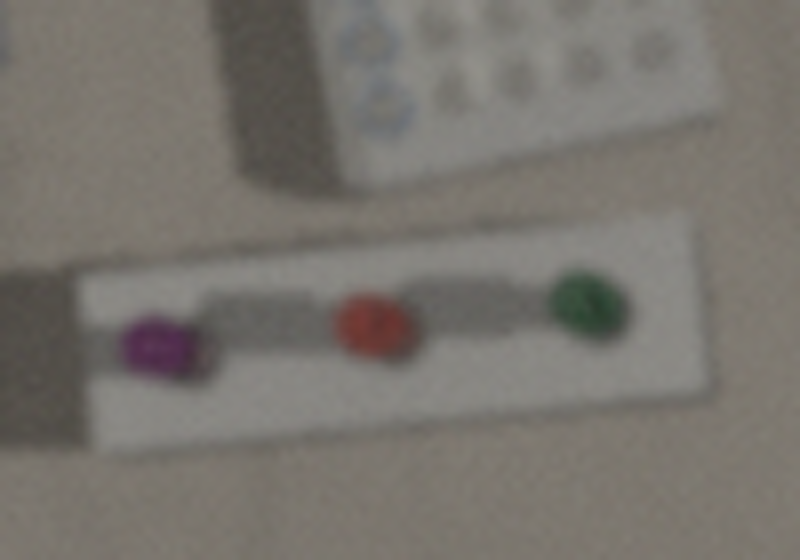

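View pics/ct2.png

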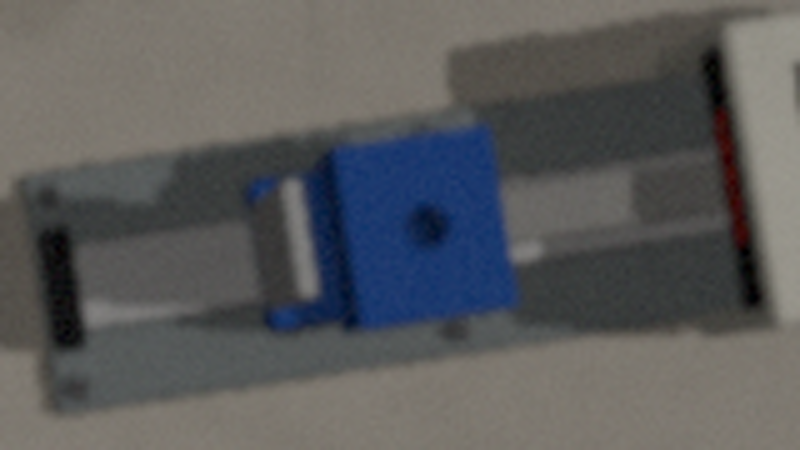

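View pics/cs.png

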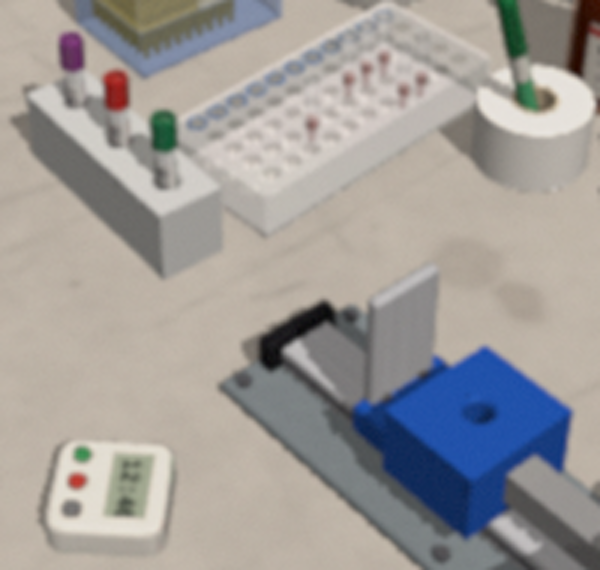

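The stand crop gives the green cap's centre at (588,304), red (375,325) and purple (161,347). In the rail crop the well is at (428,225) and the plate's top strip runs from (280,180) to (317,298). In the side crop the green cap is at (163,131) and the well at (480,412). Next I'll triangulate these.

```bash
cat > h.py <<'E'
import numpy as np
from scipy.spatial.transform import Rotation as R
CAM={"top":(464.13,321.689,233.944,[.4447312,.10885309,.95017812],[-3.08849027,.01779359,-1.5736012]),
"side":(575.132,310.914,237.959,[.13734317,-.52672155,.70211244],[-2.25961406,.0214348,-.53579297])}
CROP={"ct1":("top",220,195,8),"ct2":("top",345,170,5),"cs":("side",235,180,3)}
def ray(c,u,v):
    n,x0,y0,k=CROP[c] if c in CROP else (c,0,0,1)
    u=x0+(u+.5)/k-.5;v=y0+(v+.5)/k-.5
    f,cx,cy,e,o=CAM[n]
    return np.array(e),R.from_euler("xyz",o).apply([(u-cx)/f,(v-cy)/f,1])
def onz(c,u,v,z):
    e,d=ray(c,u,v);return e+d*(z-e[2])/d[2]
def tri(a,b):
    A=np.zeros((3,3));B=np.zeros(3)
    for q in(a,b):
        e,d=ray(*q);d/=np.linalg.norm(d);P=np.eye(3)-np.outer(d,d);A+=P;B+=P@e
    return np.linalg.solve(A,B)
E
python3 - <<'E'
from h import *
np.set_printoptions(precision=4,suppress=True)
for n,a,b in(("g",(588,304),(163,131)),("r",(375,325),(116,91)),("p",(161,347),(71,51))):
    print(n,onz("ct1",*a,.090),onz("cs",*b,.088),tri(("ct1",*a),("cs",*b)))
print("stand",[onz("ct1",*q,.05) for q in((82,270),(695,212),(712,395),(95,455))])
print("well",onz("ct2",428,225,.07),onz("cs",480,412,.07),tri(("ct2",428,225),("cs",480,412)))
c=[onz("ct2",*q,.07)[:2] for q in((333,150),(490,127),(517,305),(352,327))]
print("sh",np.array(c),np.mean(c,0))
print("plate top rear",[onz("ct2",*q,.116) for q in((280,180),(296,300))], "side",[onz("cs",*q,.116) for q in((368,300),(437,268))])
print("base",[onz("ct2",*q,.006) for q in((20,180),(52,412))])
E
```

```text
g [0.4933 0.1772 0.09  ] [0.4951 0.1761 0.088 ] [0.4943 0.177  0.0876]
r [0.4886 0.2268 0.09  ] [0.4901 0.225  0.088 ] [0.4897 0.2267 0.087 ]
p [0.4836 0.2767 0.09  ] [0.4859 0.2764 0.088 ] [0.4847 0.2765 0.0883]
stand [array([0.5043, 0.304 , 0.05  ]), array([0.5179, 0.1544, 0.05  ]), array([0.4733, 0.1503, 0.05  ]), array([0.4592, 0.3004, 0.05  ])]
well [ 0.5275 -0.0815  0.07  ] [ 0.5287 -0.0832  0.07  ] [ 0.5284 -0.0822  0.069 ]
sh [[ 0.5563 -0.0459]
 [ 0.5648 -0.1055]
 [ 0.497  -0.1145]
 [ 0.4889 -0.0522]] [ 0.5267 -0.0795]
plate top rear [array([ 0.5397, -0.0187,  0.116 ]), array([ 0.4964, -0.0239,  0.116 ])] side [array([ 0.4986, -0.0274,  0.116 ]), array([ 0.5408, -0.0265,  0.116 ])]
base [array([0.5527, 0.0704, 0.006 ]), array([0.458, 0.058, 0.006])]
```

```bash
cat >> h.py <<'E'
def rel(target,yawdeg):
    from workcell import observe
    s=observe();A=R.from_euler("xyz",s["tool_rot"])
    B=R.from_euler("xyz",[180,0,yawdeg],degrees=True)
    print("clk %.2f"%s["clock"],"pos",s["position"].round(4),"F",s["force"].round(2),"w %.4f"%s["grip_width"],"ff",np.round(s["finger_force"],1))
    print("d",A.inv().apply(np.array(target)-s["position"]).round(4),"rot",np.degrees((A.inv()*B).as_rotvec()).round(2))
E
python3 -c "
from h import *
rel([.4944,.1767,.18],95.6)"
```

```text
clk 0.10 pos [0.2581 0.5689 0.2018] F [ 0.51 -0.07  0.  ] w 0.0856 ff 0.0
d [-0.3772 -0.2595  0.0221] rot [-5.e-02  3.e-02  6.e+01]
```

{"op": "send_rows", "data": {"plan": "-0.377 -0.2595 0.01 0 0 60 0.06; -0.377 -0.2595 0.01 0 0 60 0.06; -0.377 -0.2595 0.01 0 0 60 0.06; -0.377 -0.2595 0.01 0 0 60 0.06; -0.377 -0.2595 0.01 0 0 60 0.06; -0.377 -0.2595 0.01 0 0 60 0.06; -0.377 -0.2595 0.01 0 0 60 0.06; -0.377 -0.2595 0.01 0 0 60 0.06; -0.377 -0.2595 0.01 0 0 60 0.06; -0.377 -0.2595 0.022 0 0 60 0.06", "grip_force": 30}}

```text
clock: 0.93
position: [0.4738, 0.2112, 0.1879]
tool_rot: [3.14, -0.0, 1.665]
force: [0.9, 0.7, -0.2]
grip_width: 0.0597
finger_force: 0.0
```

```bash
python3 -c "
from h import *
rel([.4944,.1767,.15],95.6)"
```

```text
clk 0.93 pos [0.4738 0.2112 0.1879] F [ 0.94  0.75 -0.23] w 0.0597 ff 0.0
d [-0.0363  0.0173  0.0379] rot [ 0.06 -0.03 -0.2 ]
```

{"op": "send_rows", "data": {"plan": "0 0 0 0 0 0 0.06; 0 0 0 0 0 0 0.06; 0 0 0 0 0 0 0.06"}}

```text
clock: 1.18
position: [0.4726, 0.213, 0.187]
tool_rot: [-3.141, -0.0, 1.668]
force: [-0.5, 0.2, -0.3]
grip_width: 0.0599
finger_force: 0.0
```

```bash
python3 -c "
from h import *
rel([.4944,.1767,.15],95.6)"
```

```text
clk 1.18 pos [0.4726 0.213  0.187 ] F [-0.48  0.21 -0.33] w 0.0599 ff 0.0
d [-0.0383  0.0182  0.037 ] rot [-0.03 -0.   -0.01]
```

{"op": "send_rows", "data": {"plan": "-0.0383 0.0182 0.037 0 0 0 0.06; -0.0383 0.0182 0.037 0 0 0 0.06; -0.0383 0.0182 0.065 0 0 0 0.06; -0.0383 0.0182 0.09 0 0 0 0.06; -0.0383 0.0182 0.108 0 0 0 0.06; -0.0383 0.0182 0.119 0 0 0 0.06; -0.0383 0.0182 0.119 0 0 0 0.06; -0.0383 0.0182 0.119 0 0 0 0.06"}}

```text
clock: 1.85
position: [0.4945, 0.1772, 0.0685]
tool_rot: [-3.141, 0.0, 1.67]
force: [-0.2, 1.0, 0.8]
grip_width: 0.06
finger_force: 0.0
```

Run:
```python
from h import *
rel([.4944,.1767,.068],95.6)
from workcell import imaging
import cv2
s=imaging.grab_frame("side")["color"][150:290,230:390,::-1];t=imaging.grab_frame("top")["color"][180:280,210:350,::-1]
cv2.imwrite("pics/g1.png",np.vstack([cv2.resize(s,(480,300)),cv2.resize(t,(480,300))]))
```

```text
clk 1.85 pos [0.4945 0.1772 0.0685] F [-0.24  0.99  0.85] w 0.0600 ff 0.0
d [-0.0005 -0.0001  0.0005] rot [-0.02  0.    0.07]
```

View pics/g1.png

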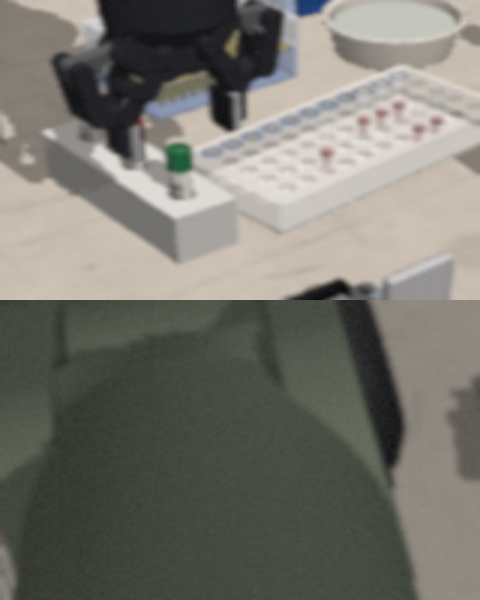

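Run:
```python
from h import *
for q in((273.3,227),(307.3,210.7),(289.3,230)): print([onz("side",*q,z).round(4) for z in(.068,.077,.088)])
def proj(p):
    f,cx,cy,e,o=CAM["side"];c=R.from_euler("xyz",o).inv().apply(np.array(p)-e);return (c[:2]/c[2]*f+[cx,cy]).round(1)
print(proj([.4944,.1767,.098]),proj([.4944,.1767,.077]),proj([.4944-.035,.1767,.077]),proj([.4944+.035,.1767,.077]))
```

```text
[array([0.4779, 0.2047, 0.068 ]), array([0.4731, 0.1943, 0.077 ]), array([0.4672, 0.1816, 0.088 ])]
[array([0.5536, 0.2141, 0.068 ]), array([0.5477, 0.2035, 0.077 ]), array([0.5405, 0.1907, 0.088 ])]
[array([0.4979, 0.182 , 0.068 ]), array([0.4928, 0.1719, 0.077 ]), array([0.4865, 0.1596, 0.088 ])]
[288.2 218.7] [288.8 228.2] [271.1 235. ] [306.1 221.7]
```

The crop shows the fingers either side of the green cap, but they look slightly behind it, so I'll enlarge before closing.

Run:
```python
from workcell import imaging
import cv2
s=imaging.grab_frame("side")["color"][165:265,230:340,::-1]
cv2.imwrite("pics/g2.png",cv2.resize(s,(660,600),interpolation=cv2.INTER_CUBIC))
```

```text
(no output)
```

View pics/g2.png

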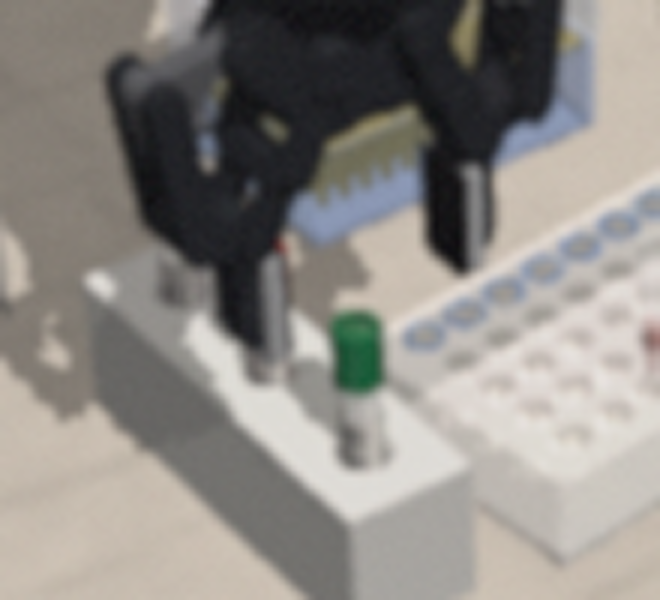

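Run:
```python
from h import *
from scipy.optimize import least_squares
import cv2
f,cx,cy,e,o=CAM["side"]
def proj(p):
    c=R.from_euler("xyz",o).inv().apply(np.array(p)-e);return c[:2]/c[2]*f+[cx,cy]
print([proj([.258,.569,z]).round(1) for z in(.202,.215,.245)])
ty=R.from_euler("xyz",[180,0,95.6],degrees=True).as_matrix()
for t in(.008,.014):
    g=lambda q:np.r_[proj(q+ty@[-.011,-.03-t,0])-[273,224],proj(q+ty@[-.011,.03,0])-[307,210.3]]
    r=least_squares(g,[.49,.17,.08]);print(t,r.x.round(4),r.fun.round(1))
cv2.imwrite("pics/s0.png",cv2.resize(cv2.imread("pics/side0.png")[0:120,20:140],(600,600),interpolation=2))
```

```text
[array([ 78.1, 110. ]), array([ 76.2, 103.7]), array([71.7, 88.9])]
0.008 [0.4911 0.1679 0.1172] [ 0.3  0.7 -0.3 -0.7]
0.014 [0.525  0.2285 0.0656] [ 0.3  0.7 -0.3 -0.7]
```

View pics/s0.png

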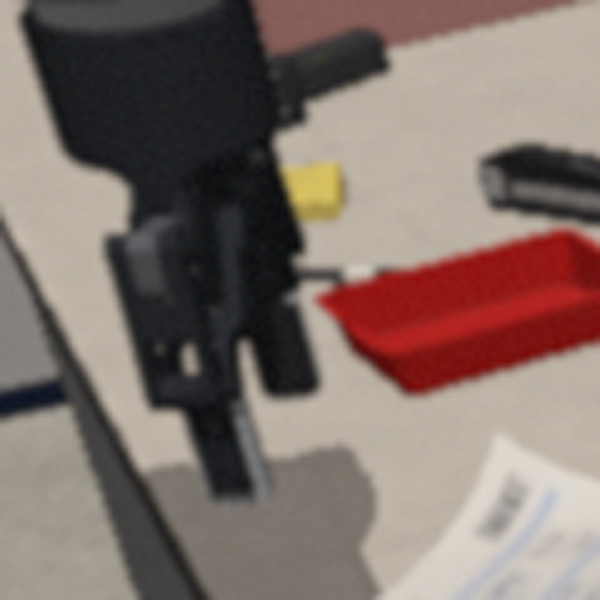

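Both pictures agree: the fingertips sit about 30 mm higher in z than assumed, with x and y right. I'll go 12 mm lower, which is safe either way, then close and look.

{"op": "send_rows", "data": {"plan": "-0.0005 0 0.006 0 0 0 0.06; -0.0005 0 0.012 0 0 0 0.06; -0.0005 0 0.012 0 0 0 0.03; -0.0005 0 0.012 0 0 0 0.03; -0.0005 0 0.012 0 0 0 0.025; -0.0005 0 0.012 0 0 0 0.025; -0.0005 0 0.012 0 0 0 0.025; -0.0005 0 0.012 0 0 0 0.025"}}

```text
clock: 2.67
position: [0.4948, 0.176, 0.0564]
tool_rot: [3.141, -0.0, 1.669]
force: [0.6, -0.3, -0.5]
grip_width: 0.0247
finger_force: 0.0
```

Run:
```python
from workcell import imaging
import cv2
s=imaging.grab_frame("side")["color"][165:265,230:340,::-1]
cv2.imwrite("pics/g3.png",cv2.resize(s,(660,600),interpolation=cv2.INTER_CUBIC))
```

```text
(no output)
```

View pics/g3.png

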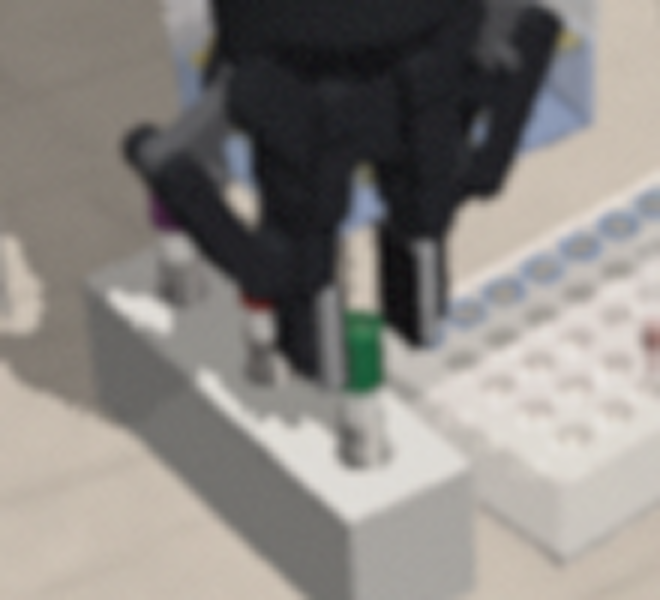

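The left finger's near bottom corner is at about (342,387), the right's at (418,345), and the cap's bottom at (360,388). I'll fit the tip centre from these.

Run:
```python
from h import *
from scipy.optimize import least_squares
f,cx,cy,e,o=CAM["side"]
def proj(p):
    c=R.from_euler("xyz",o).inv().apply(np.array(p)-e);return c[:2]/c[2]*f+[cx,cy]
M=R.from_euler("xyz",[180,0,95.6],degrees=True).as_matrix()
px=lambda u,v:np.array([230+(u+.5)/6-.5,165+(v+.5)/6-.5])
for w in(.0247,):
  for z in(.056,.058,.065,.075,.085,.095):
    g=lambda q:np.r_[proj(np.r_[q,z]+M@[-.011,-w/2,0])-px(342,387),proj(np.r_[q,z]+M@[-.011,w/2,0])-px(418,345)]
    r=least_squares(g,[.49,.17]);print(z,r.x.round(4),r.fun.round(1))
q=lambda p:((proj(p)-[230,165])*6).round(0)
for z in(.058,.085):print([q(np.array([.4948,.176,z])+M@[-.011,s*w/2,0]) for s in(-1,1)])
```

```text
0.056 [0.5155 0.214 ] [ 0.8 -0.9 -0.8  0.9]
0.058 [0.5143 0.2118] [ 0.7 -0.9 -0.7  0.9]
0.065 [0.5102 0.2039] [ 0.7 -0.9 -0.7  0.9]
0.075 [0.5043 0.1926] [ 0.6 -0.8 -0.6  0.9]
0.085 [0.4985 0.1813] [ 0.5 -0.8 -0.5  0.8]
0.095 [0.4926 0.17  ] [ 0.4 -0.7 -0.4  0.8]
[array([345., 466.]), array([414., 433.])]
[array([340., 394.]), array([411., 361.])]
```

{"op": "send_rows", "data": {"plan": "0 0 0 0 0 0 0.01; 0 0 0 0 0 0 0.01; 0 0 0 0 0 0 0.01; 0 0 0 0 0 0 0.01; 0 0 0 0 0 0 0.01", "grip_force": 25}}

```text
clock: 3.13
position: [0.4948, 0.176, 0.0563]
tool_rot: [3.141, -0.0, 1.669]
force: [-0.3, 0.6, 4.3]
grip_width: 0.0145
finger_force: 24.4
```

{"op": "send_rows", "data": {"plan": "0 0 0 0 0 0 0.01; 0 0 -0.004 0 0 0 0.01; 0 0 -0.01 0 0 0 0.01; 0 0 -0.015 0 0 0 0.01; 0 0 -0.015 0 0 0 0.01", "grip_force": 30}}

```text
clock: 3.55
position: [0.4952, 0.1762, 0.0724]
tool_rot: [3.14, -0.001, 1.668]
force: [-0.1, 0.6, -0.0]
grip_width: 0.0142
finger_force: 29.2
```

```bash
cat > m.py <<'E'
from workcell import imaging
import cv2
from h import *
f,cx,cy,e,o=CAM["side"]
def proj(p):
    c=R.from_euler("xyz",o).inv().apply(np.array(p)-e);return (c[:2]/c[2]*f+[cx,cy]).round(1)
def green(img):
    h=cv2.cvtColor(img,cv2.COLOR_RGB2HSV)
    m=cv2.inRange(h,(55,90,30),(90,255,255))
    n,l,s,c=cv2.connectedComponentsWithStats(m)
    for i in range(1,n):
        if s[i,4]>25: print("green",s[i],c[i].round(1))
E
python3 - <<'E'
from m import *
green(cv2.imread("pics/side0.png")[:,:,::-1].copy())
green(imaging.grab_frame("side")["color"])
for z in(0,.015):print(proj([.4944,.1767,.098+z]),proj([.4944,.1767,.077+z]))
rel([.4944,.1767,.0713],95.6)
E
```

```text
green [401 177   9  22 116] [405.2 187. ]
green [408 208   6   8  34] [410.2 211.5]
green [286 218   7  12  77] [289.1 223.4]
green [401 177   9  22 116] [405.2 187. ]
green [290 208   5  14  51] [291.8 214.1]
green [408 208   6   8  33] [410.1 211.5]
[288.2 218.7] [288.8 228.2]
[287.8 211.8] [288.4 221.5]
clk 3.60 pos [0.495  0.1761 0.0719] F [ 0.15 -0.26 -0.82] w 0.0138 ff 29.2
d [ 0.0006 -0.0006  0.0006] rot [ 0.06 -0.02  0.01]
```

{"op": "send_rows", "data": {"plan": "0 0 -0.01 0 0 0 0.01; 0 0 -0.025 0 0 0 0.01; 0 0 -0.04 0 0 0 0.01; 0 0 -0.055 0 0 0 0.01; 0 0 -0.068 0 0 0 0.01; 0 0 -0.075 0 0 0 0.01; 0 0 -0.075 0 0 0 0.01; 0 0 -0.075 0 0 0 0.01"}}

```text
clock: 4.27
position: [0.4946, 0.1761, 0.1463]
tool_rot: [3.141, -0.0, 1.669]
force: [0.1, -0.0, -0.2]
grip_width: 0.0139
finger_force: 29.3
```

Run:
```python
from m import *
im=imaging.grab_frame("side")["color"];green(im)
s=im[110:250,230:350,::-1]
cv2.imwrite("pics/l1.png",cv2.resize(s,(514,600),interpolation=cv2.INTER_CUBIC))
z=.09
print(proj([.4944,.1767,.098+z]),proj([.4944,.1767,.077+z]))
rel([.4944,.1767,.145],95.6)
```

```text
green [286 171   7  16  69] [289.6 178.9]
green [401 177   9  22 116] [405.2 187. ]
green [408 208   6   8  34] [410.2 211.5]
[285.7 174.8] [286.3 185.5]
clk 4.32 pos [0.4944 0.176  0.1458] F [-0.52 -0.45 -0.07] w 0.0139 ff 29.3
d [0.0007 0.     0.0008] rot [-0.03  0.01  0.01]
```

View pics/l1.png

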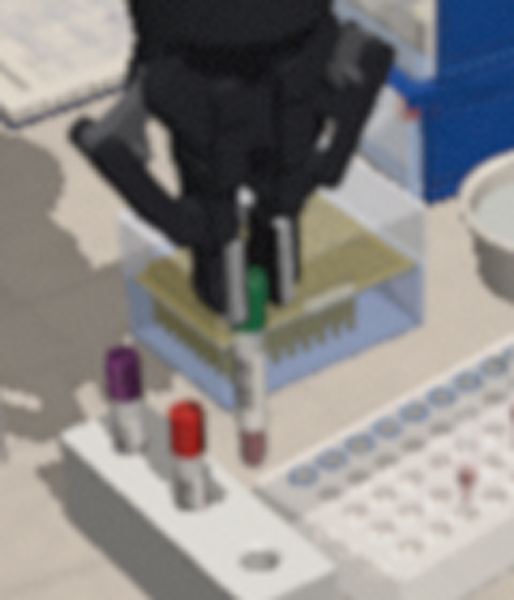

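The tube hangs upright with its bottom at crop (253,465), as expected for z≈0.098, and red and purple are undisturbed. Next I'll refine the well position with blob code and move over it.

Run:
```python
from m import *
P={}
for n,(x,y) in(("top",(430,215)),("side",(395,317))):
    im=cv2.imread(f"pics/{n}0.png").astype(float);g=cv2.GaussianBlur(im,(0,0),.6)[:,:,0]
    w=g[y-9:y+10,x-9:x+10];ref=np.median(w);d=np.clip(ref-w-.2*(ref-w.min()),0,None)
    yy,xx=np.mgrid[y-9:y+10,x-9:x+10];r=(np.hypot(xx-x,yy-y)<8);d=d*r
    P[n]=((xx*d).sum()/d.sum(),(yy*d).sum()/d.sum());print(n,P[n],(d>0).sum(),onz(n,*P[n],.07))
print("tri",tri(("top",*P["top"]),("side",*P["side"])))
rel([.5282,-.0829,.147],97.6)
```

```text
top (np.float64(430.3422190240651), np.float64(214.7491033098081)) 71 [ 0.52723112 -0.08171595  0.07      ]
side (np.float64(395.35900563667553), np.float64(317.5886269304555)) 79 [ 0.52885421 -0.08468159  0.07      ]
tri [ 0.52863793 -0.08286945  0.06813647]
clk 4.32 pos [0.4944 0.176  0.1458] F [-0.52 -0.45 -0.07] w 0.0139 ff 29.3
d [-0.2609  0.0083 -0.0011] rot [-0.03  0.01 -1.99]
```

{"op": "send_rows", "data": {"plan": "-0.03 0.001 -0.002 0 0 -2 0.01; -0.065 0.002 -0.002 0 0 -2 0.01; -0.1 0.003 -0.002 0 0 -2 0.01; -0.135 0.004 -0.002 0 0 -2 0.01; -0.17 0.005 -0.002 0 0 -2 0.01; -0.205 0.006 -0.002 0 0 -2 0.01; -0.235 0.007 -0.002 0 0 -2 0.01; -0.255 0.0083 -0.002 0 0 -2 0.01; -0.2615 0.0083 -0.002 0 0 -2 0.01; -0.2615 0.0083 -0.002 0 0 -2 0.01"}}

```text
clock: 5.15
position: [0.528, -0.085, 0.1475]
tool_rot: [-3.14, 0.0, 1.701]
force: [-0.6, -0.6, 1.3]
grip_width: 0.014
finger_force: 29.4
```

{"op": "send_rows", "data": {"plan": "0 0 0.008 0 0 0 0.01; 0 0 0.016 0 0 0 0.01; 0 0 0.016 0 0 0 0.01; 0 0 0.016 0 0 0 0.01"}}

```text
clock: 5.48
position: [0.5291, -0.0837, 0.1325]
tool_rot: [3.14, 0.002, 1.704]
force: [-1.6, -11.2, 13.7]
grip_width: 0.0138
finger_force: 41.7
```

Run:
```python
from m import *
rel([.5281,-.0835,.120],97.6)
ims=[imaging.grab_frame("side")["color"] for _ in range(1)];green(ims[0])
cv2.imwrite("pics/w1.png",ims[0][:,:,::-1])
```

```text
clk 5.48 pos [ 0.5291 -0.0837  0.1325] F [ -1.63 -11.2   13.71] w 0.0138 ff 41.7
d [ 0.0003 -0.0009  0.0125] rot [0.06 0.1  0.02]
green [404 259   7  11  58] [407.3 264.7]
```

{"op": "send_rows", "data": {"plan": "0 0 -0.008 0 0 0 0.01; 0 0 -0.015 0 0 0 0.01; 0 0 -0.015 0 0 0 0.01; 0 0 -0.015 0 0 0 0.01; 0 0 -0.015 0 0 0 0.01"}}

```text
clock: 5.95
position: [0.5284, -0.0828, 0.147]
tool_rot: [-3.141, -0.0, 1.704]
force: [0.7, 1.0, -0.3]
grip_width: 0.0138
finger_force: 40.2
```

Run:
```python
from m import *
from workcell import observe
rel([.5281,-.0835,.120],97.6)
im=imaging.grab_frame("side")["color"];green(im)
print(observe()["moment"])
p=np.array(observe()["position"])
for z in(.140,.119,.050,.037,.033,.04):print(z,proj([p[0],p[1]+.0005,p[2]+z-.098]))
s=im[200:370,330:470,::-1]
d=cv2.imread("pics/side0.png")[200:370,330:470]
df=np.abs(s.astype(int)-d).max(2)>40
ys,xs=np.where(df)
for v in range(40,135,4):
    r=np.where(df[v])[0]; print(v+200,(r+330).tolist()[:40] if len(r)<12 else (r.min()+330,r.max()+330,len(r)))
```

```text
clk 5.95 pos [ 0.5284 -0.0828  0.147 ] F [ 0.72  0.95 -0.33] w 0.0138 ff 40.2
d [-0.0007 -0.0004  0.027 ] rot [-0.01 -0.02  0.05]
green [405 251   6  11  58] [407.5 256.4]
[-0.00200271  0.00112201  0.00802576]
0.14 [400.4 256.2]
0.119 [399.2 267.8]
0.05 [395.6 303.1]
0.037 [394.9 309.3]
0.033 [394.7 311.2]
0.04 [395.1 307.9]
240 (np.int64(374), np.int64(418), 45)
244 (np.int64(377), np.int64(417), 41)
248 (np.int64(343), np.int64(416), 41)
252 (np.int64(339), np.int64(416), 41)
256 (np.int64(331), np.int64(414), 45)
260 (np.int64(330), np.int64(413), 53)
264 (np.int64(333), np.int64(403), 49)
268 (np.int64(335), np.int64(400), 30)
272 (np.int64(337), np.int64(377), 16)
276 (np.int64(330), np.int64(373), 14)
280 (np.int64(330), np.int64(349), 16)
284 []
288 []
292 []
296 []
300 []
304 []
308 []
312 []
316 []
320 []
324 []
328 []
332 []
```

Mistake found: the tube's bottom was at z≈0.099 while crossing the plate, whose top is at 0.116, so it knocked and tilted in the pads. I'll lift clear, move to open space and measure the tilt and the shuttle position numerically.

{"op": "send_rows", "data": {"plan": "0 0 -0.03 0 0 0 0.01; 0 0 -0.06 0 0 0 0.01; 0 0 -0.08 0 0 0 0.01; 0.03 0 -0.08 0 0 0 0.01; 0.07 0.005 -0.08 0 0 0 0.01; 0.11 0.01 -0.08 0 0 0 0.01; 0.14 0.01 -0.08 0 0 0 0.01; 0.14 0.01 -0.08 0 0 0 0.01; 0.14 0.01 -0.08 0 0 0 0.01"}}

```text
clock: 6.75
position: [0.5195, 0.0584, 0.2269]
tool_rot: [-3.141, -0.0, 1.707]
force: [0.1, 0.0, 0.2]
grip_width: 0.0141
finger_force: 40.2
```

```bash
cat > t.py <<'E'
from m import *
from workcell import observe
def look():
    p=np.array(observe()["position"]);print("pos",p.round(4),"w,ff",observe()["grip_width"],observe()["finger_force"])
    im=imaging.grab_frame("side")["color"];green(im)
    ref=cv2.imread("pics/side0.png")[:,:,::-1]
    h=cv2.cvtColor(np.ascontiguousarray(im),cv2.COLOR_RGB2HSV).astype(int)
    lab=cv2.cvtColor(np.ascontiguousarray(im),cv2.COLOR_RGB2LAB).astype(int);lr=cv2.cvtColor(np.ascontiguousarray(ref),cv2.COLOR_RGB2LAB).astype(int)
    # pink tube end: redder than before
    m=((lab[...,1]-lr[...,1])>9).astype(np.uint8)
    n,l,s,c=cv2.connectedComponentsWithStats(m)
    for i in range(1,n):
        if s[i,4]>5: print("pink",s[i],c[i].round(1))
    m=((lab[...,0]-lr[...,0])>22).astype(np.uint8)
    n,l,s,c=cv2.connectedComponentsWithStats(m)
    for i in range(1,n):
        if s[i,4]>12: print("bright",s[i],c[i].round(1))
    for z in(.042,.021,-.048):print("upright pred",proj(p+[0,.0005,z]))
    return im,p
E
python3 - <<'E'
from t import *
im,p=look()
cv2.imwrite("pics/k1.png",im[:,:,::-1])
for n in("side","top"):
    cur=im if n=="side" else imaging.grab_frame("top")["color"]
    x0,y0,w=((340,260,100) if n=="side" else (385,185,70))
    ref=cv2.imread(f"pics/{n}0.png")[y0:y0+w,x0:x0+w,0].astype(np.float32)
    c=cur[y0:y0+w,x0:x0+w,2].astype(np.float32)
    print(n,"shift",cv2.phaseCorrelate(ref,c,cv2.createHanningWindow((w,w),cv2.CV_32F)))
E
```

```text
pos [0.5195 0.0584 0.2269] w,ff 0.0140988052721687 40.159950256347656
green [342 154   7  12  71] [344.6 159.8]
green [401 177   9  22 116] [405.2 187. ]
green [408 208   6   8  34] [410.1 211.4]
pink [58  0 14 10 84] [65.4  3.4]
pink [337  42   2   5   9] [337.4  43.8]
pink [285 217   9  14 108] [289.3 223.1]
bright [  23    0   74  141 4876] [62.3 63.4]
bright [ 332    0   50   41 1329] [360.8  19.8]
bright [342  52  21   6  70] [349.8  54.5]
bright [   0  210   57  204 4267] [ 24.  322.7]
bright [277 217  18  27 300] [287.1 228.9]
bright [  0 414  17   4  38] [  7.5 415.7]
upright pred [338.4 160.1]
upright pred [338.3 172.6]
upright pred [337.9 211.1]
side shift ((-0.21117021211443898, -0.18169728168571453), 0.9959822593688965)
top shift ((-4.587453252128739, -4.462854611132073), 0.22794698969817456)
```

{"op": "send_rows", "data": {"plan": "0 -0.03 0 0 0 0 0.01; 0 -0.06 0 0 0 0 0.01; 0 -0.09 0 0 0 0 0.01; 0 -0.09 0 0 0 0 0.01; 0 -0.09 0 0 0 0 0.01; 0 -0.09 0 0 0 0 0.01"}}

```text
clock: 7.35
position: [0.4314, 0.0441, 0.2276]
tool_rot: [3.141, -0.0, 1.702]
force: [1.1, 0.3, -0.6]
grip_width: 0.0142
finger_force: 40.2
```

Run:
```python
from t import *
im,p=look()
g=cv2.cvtColor(np.ascontiguousarray(im),cv2.COLOR_RGB2LAB).astype(int)
r=cv2.cvtColor(np.ascontiguousarray(cv2.imread("pics/side0.png")[:,:,::-1]),cv2.COLOR_RGB2LAB).astype(int)
d=np.abs(g-r).max(2)
u,v=proj(p+[0,0,0]).astype(int);print(u,v)
for y in range(v-26,v+50,2):
    print(y,"".join("G" if (g[y,x,1]<118) else "#" if g[y,x,0]<60 else "+" if d[y,x]>14 else "." for x in range(u-45,u+45)))
```

```text
pos [0.4314 0.0441 0.2276] w,ff 0.01421904274778342 40.16428470611572
green [291 177   8  13  90] [294.3 183. ]
green [401 177   9  22 116] [405.2 187. ]
green [408 208   6   8  34] [410.2 211.5]
pink [58  0 14 10 86] [65.5  3.4]
pink [285 217   9  14 107] [289.3 223.2]
bright [  23    0   74  153 5266] [63.4 67.7]
bright [ 239    0   66   45 1074] [273.3  20.8]
bright [293  48  22   7  73] [305.1  51. ]
bright [265  53   5   5  13] [267.   54.5]
bright [   0  209   57  209 4493] [ 24.6 330.2]
bright [277 216  18  28 334] [287.1 228.5]
upright pred [288.9 183.4]
upright pred [289.6 196.2]
upright pred [291.7 235.4]
290 208
182 ..............................+#########++++++GGGGGGGG#++.+++.........................+...
184 .............................++#########++++++GGGGGGGGG+.+.+...........................+..
186 .............+................+#########++++++GGGGGGGG#++++...............................
188 ..............................+#########+++..++GGGGGG##+.+................................
190 .....+..........................+#######+.+++.+#++.++##+..........................+++
[... 2440 characters left out ...]
.................+......+..+.++...+
244 .........................................+++++............+.......+.......+.+...+.......++
246 .+.......+............................+...............................+............+......
248 ......+.................................+.......+..+............................+..+......
250 ............+..++...........................+...................................+......+..
252 ....................+...................................................+......+..........
254 ....................+.....................................................................
256 ..........+.........................................................+...........+.........
```

Run:
```python
from t import *
# tool-plane: point p, spanned by tool x (cos97.6,sin97.6) and z ; normal = tool y
p=np.array([.4314,.0441,.2276]);n=np.array([np.sin(np.radians(97.6)),-np.cos(np.radians(97.6)),0]);x=np.array([np.cos(np.radians(97.6)),np.sin(np.radians(97.6)),0])
for q in((269,206),(276,200),(282,196),(295,183),(298,178)):
    e,d=ray("side",*q);P=e+d*((p-e)@n)/(d@n);print(q,"along %.4f z %.4f"%((P-p)@x,P[2]-p[2]))
```

```text
(269, 206) along 0.0547 z -0.0262
(276, 200) along 0.0348 z -0.0043
(282, 196) along 0.0188 z 0.0113
(295, 183) along -0.0137 z 0.0499
(298, 178) along -0.0209 z 0.0614
```

The tube leans about 40°, bottom toward the stand. I'll straighten it by pushing its bottom against the fixed stand's near end face.

```bash
python3 -c "
from h import *
rel([.504,.0775,.065],95.6)"
```

```text
clk 7.40 pos [0.4315 0.0443 0.2273] F [ 0.39 -0.68 -0.46] w 0.0142 ff 40.2
d [0.0235 0.0762 0.1624] rot [0.03 0.01 1.94]
```

{"op": "send_rows", "data": {"plan": "0.01 0.03 0.02 0 0 2 0.01; 0.0235 0.06 0.04 0 0 2 0.01; 0.0235 0.076 0.07 0 0 2 0.01; 0.0235 0.076 0.1 0 0 2 0.01; 0.0235 0.076 0.13 0 0 2 0.01; 0.0235 0.076 0.155 0 0 2 0.01; 0.0235 0.076 0.1624 0 0 2 0.01; 0.0235 0.076 0.1624 0 0 2 0.01; 0.0235 0.076 0.1624 0 0 2 0.01"}}

```text
clock: 8.15
position: [0.5035, 0.0778, 0.0653]
tool_rot: [-3.142, 0.0, 1.668]
force: [0.2, 0.5, 0.7]
grip_width: 0.0141
finger_force: 40.2
```

{"op": "send_rows", "data": {"plan": "0.005 0 0 0 0 0 0.01; 0.010 0 0 0 0 0 0.01; 0.015 0 0 0 0 0 0.01; 0.02 0 0 0 0 0 0.01; 0.025 0 0 0 0 0 0.01; 0.03 0 0 0 0 0 0.01; 0.03 0 0 0 0 0 0.01"}}

```text
clock: 8.73
position: [0.5003, 0.1086, 0.0656]
tool_rot: [3.14, 0.0, 1.669]
force: [2.7, -2.3, -0.4]
grip_width: 0.0139
finger_force: 39.9
```

{"op": "send_rows", "data": {"plan": "0.005 0 0 0 0 0 0.01; 0.010 0 0 0 0 0 0.01; 0.015 0 0 0 0 0 0.01; 0.02 0 0 0 0 0 0.01; 0.024 0 0 0 0 0 0.01; 0.027 0 0 0 0 0 0.01; 0.027 0 0 0 0 0 0.01"}}

```text
clock: 9.32
position: [0.497, 0.1356, 0.0647]
tool_rot: [-3.141, -0.0, 1.67]
force: [0.0, -2.2, -1.3]
grip_width: 0.0134
finger_force: 29.3
```

{"op": "send_rows", "data": {"plan": "0.003 0 0 0 0 0 0.01; 0.006 0 0 0 0 0 0.01; 0.0085 0 0 0 0 0 0.01; 0.0085 0 0 0 0 0 0.01; 0.0085 0 0 0 0 0 0.01"}}

```text
clock: 9.73
position: [0.4964, 0.1435, 0.0648]
tool_rot: [-3.141, -0.0, 1.669]
force: [0.2, -0.5, -0.9]
grip_width: 0.0116
finger_force: 28.1
```

```bash
python3 -c "
from t import *
im,p=look()
"
```

```text
pos [0.4964 0.1435 0.0648] w,ff 0.011648910259968056 28.057641852647066
green [401 177   9  22 116] [405.2 187. ]
green [408 208   6   8  33] [410.1 211.5]
green [301 218   9  15 101] [304.5 225.4]
pink [58  0 14 10 86] [65.5  3.4]
pink [285 217   9  14 106] [289.2 223.2]
pink [300 252   4   4  13] [301.4 253.2]
bright [  25    0   72  128 4416] [62.8 62. ]
bright [211   0  20  17 236] [221.6   6.7]
bright [232   0  11  15  35] [236.5   7.2]
bright [ 239    0   66   44 1146] [271.5  19. ]
bright [ 0  9  6 12 43] [ 1.9 15.7]
bright [335  25  15  50 209] [344.2  48.8]
bright [ 0 38 12  7 50] [ 4.1 41.1]
bright [  0  77  33  11 143] [14.6 81.6]
bright [299  82  17   8  33] [307.6  86.7]
bright [316  93   7   5  16] [319.1  94.9]
bright [  0 110   4  16  43] [  1.1 117.8]
bright [299 111  25  19  63] [313.6 121.3]
bright [  0 167  13   9  58] [  5.  170.1]
bright [  0 194  10   6  44] [  3.7 197.1]
bright [   0  218   57  173 2461] [ 29.5 303. ]
bright [280 221  10  18  91] [285.2 228.2]
bright [   0  342   40   76 1443] [ 17.  385.7]
upright pred [298.4 224.2]
upright pred [298.9 233.9]
upright pred [300.2 264.1]
```

Run:
```python
from t import *
p=np.array([.4964,.1435,.0648]);a=np.radians(95.6);n=np.array([np.sin(a),-np.cos(a),0]);x=np.array([np.cos(a),np.sin(a),0])
im=imaging.grab_frame("side")["color"]
cv2.imwrite("pics/k3.png",im[:,:,::-1])
for q in((305,218),(304.5,225.4),(304,233),(301.4,253.2),(301,256)):
    e,d=ray("side",*q);P=e+d*((p-e)@n)/(d@n);print(q,"along %.4f z %.4f"%((P-p)@x,P[2]))
g=cv2.cvtColor(np.ascontiguousarray(im),cv2.COLOR_RGB2LAB).astype(int)
for y in range(204,272,2):
    print(y,"".join("G" if (g[y,x,1]<118) else "#" if g[y,x,0]<60 else "r" if g[y,x,1]>136 else str(g[y,x,0]//26) for x in range(275,335)))
```

```text
(305, 218) along -0.0195 z 0.1321
(304.5, 225.4) along -0.0173 z 0.1154
(304, 233) along -0.0150 z 0.0978
(301.4, 253.2) along -0.0047 z 0.0460
(301, 256) along -0.0031 z 0.0384
204 ####2345554##############################2323578776666666666
206 ######24554#############232###########3567777777666666667777
208 ########22##############22###########36888766666666666777777
210 ####################################246777666666677777766666
212 ##############################23432#356656677667776666778888
214 ##r332#########################35542356666677777766667888888
216 r4555432###############22#######4543467777766667778888887777
218 6665665542###########23553#####24543467777766777888888877777
220 66668887654432#######34543#GGGGGGG43356667788888887777888888
222 55578888765543#######34554GGGGGGGGGG356788888888888877888888
224 45567888766554#######34554GGGGGGGGG4688888877778888888887777
226 45545678887664#######34554GGGGGGGGG6788888888888888888888777
228 455555678888753######24554GGGGGGGG46777778888888877778888888
230 555555567788876532###23554GGGGGGGG67888888888888888888888888
232 76655555
[... 587 characters left out ...]
57888877776543455666666676666777777777777777777777
252 444444444444566666666543rrrrr5666677776666777777777777777777
254 4444444444444566666666543rrr45666677777776666777777777777777
256 444444444444456666666654434456666677777777776667777777777777
258 544444444444456666666665455666666677777777777766667777777777
260 765444444444456666666666666666666677777777777777777777777777
262 777654444444456666666666666666666677777777777777777777777777
264 777776544444456666666666666666677777777777777777777777777777
266 777777765444456666666666666777777777777777777777777777777777
268 777777777654445666666666777777777777777777777777777777777777
270 777777777776545666667777777777777777777777777777777777777777
```

The cap has crept to the pads' −y edge, axis about 17 mm off the TCP, leaning about 10° with its bottom at z≈0.035. I'll set it on the table against the stand face, tip it so it leans on the stand, then regrip.

{"op": "send_rows", "data": {"plan": "0 0 0.005 0 0 0 0.01; 0 0 0.01 0 0 0 0.01; 0 0 0.015 0 0 0 0.01; 0 0 0.02 0 0 0 0.01; 0 0 0.024 0 0 0 0.01; 0 0 0.026 0 0 0 0.01; 0 0 0.026 0 0 0 0.01"}}

```text
clock: 10.42
position: [0.4962, 0.1431, 0.0383]
tool_rot: [-3.141, 0.0, 1.668]
force: [-0.3, -1.1, -1.2]
grip_width: 0.0116
finger_force: 28.1
```

{"op": "send_rows", "data": {"plan": "0 0 0.0015 0 0 0 0.01; 0 0 0.003 0 0 0 0.01; 0 0 0.003 0 0 0 0.01"}}

```text
clock: 10.67
position: [0.4965, 0.1433, 0.0358]
tool_rot: [3.141, -0.0, 1.669]
force: [0.2, -1.3, -1.4]
grip_width: 0.0111
finger_force: 28.2
```

```bash
cat > q.py <<'E'
from t import *
p=np.array(observe()["position"]);print(p.round(4),observe()["force"].round(1),observe()["grip_width"]);a=observe()["tool_rot"][2];n=np.array([np.sin(a),-np.cos(a),0]);x=np.array([np.cos(a),np.sin(a),0])
im=imaging.grab_frame("side")["color"]
g=cv2.cvtColor(np.ascontiguousarray(im),cv2.COLOR_RGB2LAB).astype(int)
def comp(m,name):
    k,l,s,c=cv2.connectedComponentsWithStats(m.astype(np.uint8))
    for i in range(1,k):
        if s[i,4]>8 and np.hypot(*(c[i]-proj(p)))<60:
            e,d=ray("side",*c[i]);P=e+d*((p-e)@n)/(d@n)
            print(name,s[i],c[i].round(1),"along %.4f z %.4f"%((P-p)@x,P[2]))
comp(g[...,1]<118,"G");comp(g[...,1]>136,"r")
E
python3 q.py
```

```text
[0.4965 0.1433 0.0358] [ 0.2 -1.3 -1.4] 0.011111785364754462
G [302 232   9  15 110] [305.5 239.2] along -0.0186 z 0.0868
r [269 203   4   5  13] [270.4 205. ] along 0.0882 z 0.0962
r [338 219   3   4  10] [338.8 220.5] along -0.1069 z 0.1804
r [300 264   4   4  13] [301.6 265.4] along -0.0034 z 0.0165
```

{"op": "send_rows", "data": {"plan": "0 0 0.003 0 0 0 0.01; 0 0 0.006 0 0 0 0.01; 0 0 0.006 0 0 0 0.01"}}

```text
clock: 10.97
position: [0.4964, 0.1434, 0.0294]
tool_rot: [-3.141, -0.0, 1.669]
force: [0.1, 0.3, -0.6]
grip_width: 0.0099
finger_force: 0.0
```

{"op": "send_rows", "data": {"plan": "0 0 0.002 0 0 0 0.01; 0 0 0.002 0 0 0 0.01"}}

```text
clock: 11.13
position: [0.4963, 0.1433, 0.0275]
tool_rot: [-3.141, 0.0, 1.669]
force: [-0.5, 0.8, -0.4]
grip_width: 0.0098
finger_force: 0.0
```

```bash
python3 q.py
```

```text
[0.4963 0.1433 0.0275] [-0.5  0.8 -0.4] 0.009779451750831333
G [321 275  13  12 106] [327.1 280.4] along -0.0778 z 0.0361
r [338 219   3   4   9] [338.9 220.7] along -0.1074 z 0.1804
r [303 267   5   5  15] [304.5 269. ] along -0.0124 z 0.0145
```

The tube slipped out and is lying down. I'll lift clear, swing the arm away and locate it with both cameras.

{"op": "send_rows", "data": {"plan": "0 0 -0.04 0 0 0 0.03; 0 0 -0.08 0 0 0 0.03; 0 0 -0.12 0 0 0 0.04; 0 0 -0.16 0 0 0 0.04; -0.04 -0.02 -0.18 0 0 0 0.04; -0.08 -0.04 -0.18 0 0 0 0.04; -0.12 -0.06 -0.18 0 0 0 0.04; -0.16 -0.07 -0.18 0 0 0 0.04; -0.2 -0.07 -0.18 0 0 0 0.04; -0.24 -0.07 -0.18 0 0 0 0.04"}}

```text
clock: 12.02
position: [0.4487, -0.0956, 0.2084]
tool_rot: [3.141, -0.001, 1.669]
force: [1.7, 0.2, 0.6]
grip_width: 0.0406
finger_force: 0.0
```

{"op": "send_rows", "data": {"plan": "-0.04 0 0 0 0 0 0.04; -0.08 0 0 0 0 0 0.04; -0.12 0 0 0 0 0 0.04; -0.12 0 0 0 0 0 0.04"}}

```text
clock: 12.35
position: [0.4604, -0.2209, 0.2082]
tool_rot: [3.141, 0.003, 1.661]
force: [-1.1, -0.4, -0.6]
grip_width: 0.0397
finger_force: 0.0
```

```bash
cat > tube.py <<'E'
from t import *
def lying(z=.007,show=False):
    out={}
    for nme in("side","top"):
        im=imaging.grab_frame(nme)["color"];cv2.imwrite(f"pics/now_{nme}.png",im[:,:,::-1])
        g=cv2.cvtColor(np.ascontiguousarray(im),cv2.COLOR_RGB2LAB).astype(int)
        r=cv2.cvtColor(np.ascontiguousarray(cv2.imread(f"pics/{nme}0.png")[:,:,::-1]),cv2.COLOR_RGB2LAB).astype(int)
        for nm,m in(("G",(g[...,1]<118)&(r[...,1]>=118)),("pink",(g[...,1]-r[...,1]>7))):
            k,l,s,c=cv2.connectedComponentsWithStats(m.astype(np.uint8))
            for i in range(1,k):
                if s[i,4]>7:
                    P=onz(nme,*c[i],z)
                    if .3<P[0]<.8 and -.2<P[1]<.4: print(nme,nm,s[i],c[i].round(1),P.round(4))
lying()
E
python3 tube.py
```

```text
side G [321 276  12  10  89] [326.7 280.5] [0.5194 0.0921 0.007 ]
side pink [409 206   6  11  41] [411.4 211.8] [0.768  0.1707 0.007 ]
side pink [285 217   9  14 110] [289.2 223.2] [0.5429 0.2691 0.007 ]
side pink [303 268   4   4  12] [304.4 269.1] [0.5012 0.138  0.007 ]
top G [345 226  11   7  61] [350.  229.2] [0.5044 0.0678 0.007 ]
top pink [289 229   8   7  39] [292.7 232.4] [0.4982 0.1846 0.007 ]
```

Run:
```python
from m import *
C=tri(("side",326.7,280.5),("top",350,229.2));print("cap",C)
B=onz("side",304.4,269.1,.008);print("bottom",B)
d=B-C;print(d,np.linalg.norm(d),np.degrees(np.arctan2(d[0],d[1])))
g=cv2.cvtColor(cv2.imread("pics/now_top.png"),cv2.COLOR_BGR2LAB).astype(int);r=cv2.cvtColor(cv2.imread("pics/top0.png"),cv2.COLOR_BGR2LAB).astype(int)
df=np.abs(g-r).max(2)
for y in range(215,245):print(y,"".join("G" if g[y,x,1]<118 else "+" if df[y,x]>14 else "." for x in range(295,370)))
```

```text
cap [0.50363069 0.06853396 0.03381435]
bottom [0.5006161  0.13702982 0.008     ]
[-0.00301459  0.06849586 -0.02581435] 0.07326084325011505 -2.520032364429038
215 +++++++++.+..........................++++++++++++..........................
216 ++++++++++++++.......................+++++++++++...........................
217 +++++++++++++++++....................+++++++++.............................
218 ++++++++++++++++++...................++++++++..............................
219 +++++++++++++++++++++.................+++++++..............................
220 +++++++++++++++++++++++..............+++++++++..............+..............
221 ++++++++++++++++++++++++++++++.++.+++++++++++++............................
222 +++++++++++++++++++++++++++++++++++++++++++++++............................
223 ++++++++++++++++++++++++++++++++++++++++++++++++...........+...............
224 ++++++++++++++++++++++++++++++++++++++++++++++++...........................
225 +++++++++++++++++++++++++++++++++++++++++++++++............................
226 +++++++++++++++++++++++++++++++++++++++++++++++...+++++++G
[... 757 characters left out ...]
++++++++++++++++++++++++++++++++++..........................
237 ...++++++++++++++++++++++++++++++++++++++++++++++..........................
238 +++++++++++++++++++++++++++++++++++++++++++++++++..........................
239 ++++++++++++++++++++++++++++++++++++++++++++++++++.........................
240 +++++++++++++++++++++++++++++++++++++++++++++++++++++++++....++++..........
241 +++++++++++++++++++++++++++++++++++++++++++++++++++++++++...+++++..........
242 +++++++++++++++++++++++++++++++++++++++++++++++++++++++++....+++++.........
243 +++++++++++++++++++++++++++++++++++++++++++++++++++++++++....+++++.........
244 +++++++++++++++++++++++++++++++++++++++++++++++++++++++++....+++++.........
```

The tube leans on the rail's rear block, cap at (0.504, 0.069, 0.034), bottom on the table near (0.5005, 0.14), about 20° above horizontal. I'll tilt the tool to share the angle and grasp deeper. First a pre-grasp at height to see if the tilt is reachable.

```bash
cat >> h.py <<'E'
def relt(target,yaw,tilt):
    from workcell import observe
    s=observe();A=R.from_euler("xyz",s["tool_rot"])
    B=R.from_euler("z",yaw,degrees=True)*R.from_euler("x",180,degrees=True)*R.from_euler("y",tilt,degrees=True)
    print("clk %.2f"%s["clock"],"pos",s["position"].round(4),"F",s["force"].round(2),"w %.4f"%s["grip_width"],"q",s["qpos"].round(2))
    print("now axes x,z",A.as_matrix()[:,[0,2]].T.round(3).tolist())
    print("d",A.inv().apply(np.array(target)-s["position"]).round(4),"rot",np.degrees((A.inv()*B).as_rotvec()).round(2),"ztool",B.as_matrix()[:,2].round(3))
E
python3 -c "
from h import *
relt([.503,.06,.20],92.5,35)"
```

```text
clk 12.45 pos [ 0.4608 -0.2149  0.2077] F [-0.23  1.61  0.55] w 0.0404 q [-0.03  0.36  0.45  1.91 -0.19  0.91  0.61]
now axes x,z [[-0.094, 0.996, -0.0], [-0.0, -0.0, -1.0]]
d [0.2697 0.068  0.0076] rot [-0.92 35.01  2.82] ztool [-0.025  0.573 -0.819]
```

{"op": "send_rows", "data": {"plan": "0.03 0.01 0.005 0 6 1 0.04; 0.07 0.02 0.005 0 12 2 0.04; 0.11 0.03 0.005 0 18 2.8 0.04; 0.15 0.04 0.005 -0.5 24 2.8 0.04; 0.19 0.05 0.007 -0.9 30 2.8 0.04; 0.23 0.06 0.007 -0.9 35 2.8 0.04; 0.27 0.068 0.0076 -0.9 35 2.8 0.04; 0.27 0.068 0.0076 -0.9 35 2.8 0.04; 0.27 0.068 0.0076 -0.9 35 2.8 0.04; 0.27 0.068 0.0076 -0.9 35 2.8 0.04"}}

```text
clock: 13.28
position: [0.5022, 0.0627, 0.2004]
tool_rot: [3.141, -0.611, 1.62]
force: [-0.8, -0.2, 0.2]
grip_width: 0.04
finger_force: 0.0
```

Run:
```python
from t import *
relt([.503,.0885,.03],92.5,35)
im=imaging.grab_frame("side")["color"]
g=cv2.cvtColor(np.ascontiguousarray(im),cv2.COLOR_RGB2LAB).astype(int)
p=np.array(observe()["position"]);A=R.from_euler("xyz",observe()["tool_rot"]).as_matrix()
print("near-edge tip corners if tips .034 behind:",[proj(p+A@[-.011,s*.02,-.034]) for s in(-1,1)],"if 7mm",[proj(p+A@[-.011,s*.02,-.007]) for s in(-1,1)],"worldbias",[proj(p+A@[-.011,s*.02,-.007]+[0,0,.028]) for s in(-1,1)])
u,v=proj(p).astype(int)
for y in range(v-44,v+26,2):print(y,"".join("#" if g[y,x,0]<62 else str(g[y,x,0]//26) for x in range(u-45,u+45)))
print(u)
```

```text
clk 13.28 pos [0.5022 0.0627 0.2004] F [-0.82 -0.18  0.23] w 0.0400 q [ 0.03  0.47  0.17  1.92 -0.77  1.08  0.73]
now axes x,z [[-0.04, 0.818, 0.573], [-0.028, 0.573, -0.819]]
d [-0.0766  0.002   0.1544] rot [-0.17  0.02  0.27] ztool [-0.025  0.573 -0.819]
near-edge tip corners if tips .034 behind: [array([326.9, 204.2]), array([349.8, 194.7])] if 7mm [array([320.9, 211.3]), array([343.2, 202. ])] worldbias [array([320.7, 195.6]), array([343.5, 186.4])]
158 8888887777777776666666666677788777777777777777776777777763################################
160 87777777776666666666666666666777877777777777767777777653##################################
162 777766666666666666666666666666667787777766666677777753####################################
164 66666666666666666666666666666666666677766666667777652#####################################
166 666666666666666666666666666665555555666677766677653#######################################
168 66666666666666666666666665555555554433356667766532##222222################################
170 6666666666666666666655555555555442#####2345666544443322222##########
[... 1986 characters left out ...]
8888888877778888888888888876677
214 555555555555555555556777767765666656777777766678888888878878888888887778888888887777777778
216 555555555555555566777766666566777777766677888888877788888888887788888888888878888888888888
218 555555555555667777766665555667777777667778888888877788877788888778888888888777888888888888
220 555555555667777656665567777777666678888888877788888888765667888888887788888888888888887777
222 665555557777777655555677777777667788888888888788888888765567888888888777888888888887777777
224 666655556777777777777776666778888888777788888888877778876778887778888888888888888777777777
226 666666666666777777777776677888888888888888888888888778877788888877888888888887787788777787
327
```

Seen fingertips fit "tips 34 mm behind the reported TCP", and the 35° tilt is reachable. Now the approach.

```bash
python3 -c "
from h import *
relt([.5035,.0711,.042],92.5,35)
relt([.502,.1055,-.0071],92.5,35)"
```

```text
clk 13.33 pos [0.5024 0.062  0.2005] F [-0.42 -0.98  0.15] w 0.0402 q [ 0.03  0.47  0.17  1.92 -0.77  1.08  0.73]
now axes x,z [[-0.04, 0.818, 0.573], [-0.027, 0.573, -0.819]]
d [-0.0834  0.0015  0.135 ] rot [-0.12  0.02  0.22] ztool [-0.025  0.573 -0.819]
clk 13.33 pos [0.5024 0.062  0.2005] F [-0.42 -0.98  0.15] w 0.0402 q [ 0.03  0.47  0.17  1.92 -0.77  1.08  0.73]
now axes x,z [[-0.04, 0.818, 0.573], [-0.027, 0.573, -0.819]]
d [-0.0834  0.0016  0.195 ] rot [-0.12  0.02  0.22] ztool [-0.025  0.573 -0.819]
```

```bash
python3 -c "
from h import *
relt([.5034,.0722,.0428],92.5,30)
relt([.5021,.1022,-.0092],92.5,30)"
```

```text
clk 13.33 pos [0.5024 0.062  0.2005] F [-0.42 -0.98  0.15] w 0.0402 q [ 0.03  0.47  0.17  1.92 -0.77  1.08  0.73]
now axes x,z [[-0.04, 0.818, 0.573], [-0.027, 0.573, -0.819]]
d [-0.0821  0.0014  0.135 ] rot [-0.11 -4.98  0.22] ztool [-0.022  0.5   -0.866]
clk 13.33 pos [0.5024 0.062  0.2005] F [-0.42 -0.98  0.15] w 0.0402 q [ 0.03  0.47  0.17  1.92 -0.77  1.08  0.73]
now axes x,z [[-0.04, 0.818, 0.573], [-0.027, 0.573, -0.819]]
d [-0.0873  0.0015  0.1948] rot [-0.11 -4.98  0.22] ztool [-0.022  0.5   -0.866]
```

{"op": "send_rows", "data": {"plan": "-0.03 0.0014 0.02 0 -5 0 0.04; -0.055 0.0014 0.05 0 -5 0 0.04; -0.075 0.0014 0.08 0 -5 0 0.04; -0.082 0.0014 0.11 0 -5 0 0.04; -0.082 0.0014 0.13 0 -5 0 0.04; -0.0825 0.0014 0.14 0 -5 0 0.04; -0.0825 0.0014 0.14 0 -5 0 0.04; -0.0825 0.0014 0.14 0 -5 0 0.04"}}

```text
clock: 14.0
position: [0.5038, 0.0741, 0.0388]
tool_rot: [3.141, -0.523, 1.618]
force: [0.5, -1.3, 0.0]
grip_width: 0.0399
finger_force: 0.0
```

```bash
python3 -c "
from h import *
relt([.5021,.1022,-.0092],92.5,30)"
```

```text
clk 14.00 pos [0.5038 0.0741 0.0388] F [ 0.54 -1.33  0.03] w 0.0399 q [ 0.03  0.7   0.07  2.01 -0.91  0.75  0.91]
now axes x,z [[-0.041, 0.865, 0.5], [-0.023, 0.499, -0.866]]
d [ 0.0004 -0.0004  0.0557] rot [-0.06  0.01  0.18] ztool [-0.022  0.5   -0.866]
```

{"op": "send_rows", "data": {"plan": "0 0 0.01 0 0 0 0.04; 0 0 0.02 0 0 0 0.04; 0 0 0.03 0 0 0 0.04; 0 0 0.038 0 0 0 0.04; 0 0 0.038 0 0 0 0.04"}}

```text
clock: 14.42
position: [0.5017, 0.0948, 0.0041]
tool_rot: [-3.14, -0.525, 1.618]
force: [0.2, 0.1, -0.9]
grip_width: 0.04
finger_force: 0.0
```

{"op": "send_rows", "data": {"plan": "0 0 0.006 0 0 0 0.04; 0 0 0.012 0 0 0 0.04; 0 0 0.017 0 0 0 0.04; 0 0 0.017 0 0 0 0.04"}}

```text
clock: 14.75
position: [0.5017, 0.1028, -0.0101]
tool_rot: [-3.141, -0.524, 1.618]
force: [-0.6, 0.4, -0.4]
grip_width: 0.0398
finger_force: 0.0
```

{"op": "send_rows", "data": {"plan": "0 0 0 0 0 0 0.008; 0 0 0 0 0 0 0.008; 0 0 0 0 0 0 0.008; 0 0 0 0 0 0 0.008; 0 0 0 0 0 0 0.008; 0 0 0 0 0 0 0.008", "grip_force": 40}}

```text
clock: 15.25
position: [0.5023, 0.1021, -0.0093]
tool_rot: [3.141, -0.524, 1.618]
force: [-0.6, -0.1, 1.3]
grip_width: 0.0146
finger_force: 38.8
```

```bash
cat > seg.py <<'E'
from t import *
def seg():
    s=observe();p=np.array(s["position"]);A=R.from_euler("xyz",s["tool_rot"]).as_matrix()
    print("clk",s["clock"],p.round(4),s["force"].round(1),s["grip_width"],s["finger_force"])
    im=imaging.grab_frame("side")["color"]
    g=cv2.cvtColor(np.ascontiguousarray(im),cv2.COLOR_RGB2LAB).astype(int)
    for nm,m in(("G",g[...,1]<118),("r",g[...,1]>136)):
        k,l,st,c=cv2.connectedComponentsWithStats(m.astype(np.uint8))
        for i in range(1,k):
            if st[i,4]>7 and np.hypot(*(c[i]-proj(p)))<80:
                e,d=ray("side",*c[i]);n=A[:,1];P=e+d*((p-e)@n)/(d@n)
                print(nm,st[i],c[i].round(1),"tool xz",((P-p)@A)[[0,2]].round(4),"world",P.round(4))
    return g,p
if __name__=="__main__": seg()
E
python3 seg.py
```

```text
clk 15.25 [ 0.5023  0.1021 -0.0093] [-0.6 -0.1  1.3] 0.014634511624381499 38.801313042640686
G [326 279   8   8  41] [330.  282.6] tool xz [-0.0153 -0.0636] world [0.5043 0.0571 0.0381]
G [260 329   5   5  22] [262.1 330.9] tool xz [0.039  0.4172] world [ 0.491   0.3442 -0.3511]
r [257 337   7   6  31] [260.4 339.7] tool xz [0.029  0.4661] world [ 0.4903  0.36   -0.3985]
```

{"op": "send_rows", "data": {"plan": "0.002 0 -0.0035 0 0 0 0.008; 0.006 0 -0.01 0 0 0 0.008; 0.012 0 -0.021 0 0 0 0.008; 0.02 0 -0.035 0 0 0 0.008; 0.03 0 -0.052 0 0 0 0.008; 0.045 0 -0.078 0 0 0 0.008; 0.06 0 -0.104 0 0 0 0.008; 0.07 0 -0.121 0 0 0 0.008; 0.07 0 -0.121 0 0 0 0.008; 0.07 0 -0.121 0 0 0 0.008"}}

```text
clock: 16.13
position: [0.5026, 0.1024, 0.1323]
tool_rot: [3.138, -0.524, 1.62]
force: [0.3, -0.2, -0.5]
grip_width: 0.0141
finger_force: 38.9
```

```bash
python3 seg.py; python3 -c "
from h import *
relt([.50,.05,.22],92.5,-40)"
```

```text
clk 16.1333 [0.5026 0.1024 0.1323] [ 0.3 -0.2 -0.5] 0.01413130154195714 38.86134445667267
G [325 209  10  10  68] [329.6 213.3] tool xz [-0.0137 -0.064 ] world [0.5045 0.0586 0.1809]
r [254 191   9  13  97] [258.4 196.7] tool xz [0.1372 0.146 ] world [0.4936 0.294  0.0744]
r [356 201   3   4   8] [357.  202.5] tool xz [-0.041 -0.148] world [ 0.5075 -0.007   0.24  ]
r [269 203   9  14 111] [273.3 209.3] tool xz [0.0909 0.1141] world [0.4963 0.238  0.0789]
r [350 204   3   4   9] [351.1 205.7] tool xz [-0.0363 -0.1301] world [0.5069 0.006  0.2268]
r [338 219   3   4   9] [338.9 220.7] tool xz [-0.0338 -0.0771] world [0.5057 0.0347 0.1821]
clk 16.18 pos [0.5021 0.1024 0.1312] F [ 0.49 -0.41 -0.82] w 0.0143 q [-0.07  0.53  0.14  1.99 -0.82  0.87  0.72]
now axes x,z [[-0.042, 0.865, 0.5], [-0.023, 0.5, -0.866]]
d [-0.0008 -0.0044 -0.103 ] rot [  0.1  -70.     0.23] ztool [ 0.028 -0.642 -0.766]
```

{"op": "send_rows", "data": {"plan": "0 0 -0.02 0 -7 0 0.008; 0 0 -0.04 0 -14 0 0.008; 0 -0.002 -0.06 0 -21 0 0.008; 0 -0.004 -0.08 0 -28 0 0.008; 0 -0.004 -0.1 0 -35 0 0.008; 0.01 -0.004 -0.12 0 -42 0 0.008; 0.01 -0.004 -0.13 0 -49 0 0.008; 0.015 -0.004 -0.13 0 -56 0 0.008; 0.015 -0.004 -0.13 0 -63 0 0.008; 0.015 -0.004 -0.13 0 -70 0 0.008"}}

```text
clock: 17.02
position: [0.5009, 0.0511, 0.2512]
tool_rot: [3.138, 0.669, 1.618]
force: [0.4, 0.1, -0.4]
grip_width: 0.0144
finger_force: 38.9
```

{"op": "send_rows", "data": {"plan": "0 0 0 0 0 0 0.008; 0 0 0 0 0 0 0.008"}}

```text
clock: 17.18
position: [0.4999, 0.0515, 0.2488]
tool_rot: [-3.138, 0.667, 1.624]
force: [0.1, 0.1, -0.6]
grip_width: 0.0142
finger_force: 39.0
```

Run:
```python
from seg import *
g,p=seg()
relt([.50,.05,.22],97.6,-40)
s=observe();A=R.from_euler("xyz",s["tool_rot"]).as_matrix();G=p-.045*A[:,2];print("G",G)
for y in range(int(proj(G)[1])-22,int(proj(G)[1])+56,2):
    u=int(proj(G)[0]);print(y,"".join("G" if g[y,x,1]<118 else "#" if g[y,x,0]<62 else "r" if g[y,x,1]>136 else str(g[y,x,0]//26) for x in range(u-35,u+35)))
print(u)
```

```text
clk 17.1833 [0.4999 0.0515 0.2488] [ 0.1  0.1 -0.6] 0.014215985296494088 38.95922362804413
G [315 131  11  19 151] [320.5 140. ] tool xz [-0.0151 -0.0542] world [0.4989 0.0731 0.3008]
G [401 176  10  23 140] [405.3 186.9] tool xz [-0.1648  0.0388] world [ 0.5079 -0.1019  0.3202]
r [317 178   5  10  42] [319.  182.3] tool xz [ 0.0339 -0.    ] world [0.4985 0.0781 0.2279]
r [254 191   9  13 102] [258.4 196.7] tool xz [ 0.2817 -0.0128] world [0.4878 0.2805 0.0848]
r [269 203   9  15 118] [273.3 209.6] tool xz [0.2368 0.0182] world [0.4905 0.226  0.0881]
r [338 219   3   4   9] [338.9 220.7] tool xz [0.0182 0.0621] world [0.5009 0.0274 0.1888]
clk 17.23 pos [0.5001 0.0502 0.2497] F [ 0.52 -0.42  0.23] w 0.0143 q [-1.04  0.52  0.61  1.83  0.34  1.18 -0.58]
now axes x,z [[-0.039, 0.786, -0.617], [0.028, -0.616, -0.787]]
d [ 0.0182 -0.0001  0.0235] rot [-3.13 -1.93 -3.71] ztool [ 0.085 -0.637 -0.766]
G [0.49860475 0.07918617 0.28426158]
126 #########################2578753#############356532222222rr2rrrrrrrrrr
128 ##########################3688752############2443222#22rrrrrrrrrrr#r2#
130 ##
[... 2072 characters left out ...]
777777777777777777777
186 5555555555554444444444444455455554rrrr45556666777777777777777777777778
188 5555555444444444444444455555556655545556667777777777777777777777788887
190 5544444444444444544555555656665556666777777777777777777777777888877666
192 4444444444444545555556666655556677777777777777777777777777888777666666
194 4444444445555555665655556666777777777777777777777777778888776655566777
196 4454455555555665555556677777777777777777777777777777887776666665567777
198 4555556565565555666777777777777777777777777777778887765565566767776776
200 5566665555555667777777777777777777777777777788877666666566667777777777
202 5655555666677777777777777777777777777777888877665665567777776666677888
318
```

The tube is held firmly and is 4° off vertical. Next I'll compute the move over the well, crossing the plate high.

Run:
```python
from m import *
print("vertical line slope check",proj([.4987,.0731,.3008]),proj([.4987,.0731,.2279]))
B=(R.from_euler("z",92.8,degrees=True)*R.from_euler("x",180,degrees=True)*R.from_euler("y",-41.6,degrees=True)).as_matrix()
for zb in(.20,.085):
    T=np.array([.5281,-.083,zb])-B@[.0382,0,.0047];print(T.round(4));relt(T,92.8,-41.6)
```

```text
vertical line slope check [320.4 140.1] [320.9 183.9]
[ 0.5293 -0.1084  0.2289]
clk 17.23 pos [0.5001 0.0502 0.2497] F [ 0.52 -0.42  0.23] w 0.0143 q [-1.04  0.52  0.61  1.83  0.34  1.18 -0.58]
now axes x,z [[-0.039, 0.786, -0.617], [0.028, -0.616, -0.787]]
d [-0.113   0.0216  0.1149] rot [-0.1  -3.53  0.02] ztool [ 0.032 -0.663 -0.748]
[ 0.5293 -0.1084  0.1139]
clk 17.23 pos [0.5001 0.0502 0.2497] F [ 0.52 -0.42  0.23] w 0.0143 q [-1.04  0.52  0.61  1.83  0.34  1.18 -0.58]
now axes x,z [[-0.039, 0.786, -0.617], [0.028, -0.616, -0.787]]
d [-0.0421  0.0218  0.2054] rot [-0.1  -3.53  0.02] ztool [ 0.032 -0.663 -0.748]
```

{"op": "send_rows", "data": {"plan": "-0.02 0.004 0.02 0 -3.5 0 0.008; -0.045 0.008 0.045 0 -3.5 0 0.008; -0.07 0.013 0.07 0 -3.5 0 0.008; -0.095 0.018 0.096 0 -3.5 0 0.008; -0.113 0.0216 0.1149 0 -3.5 0 0.008; -0.113 0.0216 0.1149 0 -3.5 0 0.008; -0.113 0.0216 0.1149 0 -3.5 0 0.008; -0.095 0.0216 0.138 0 -3.5 0 0.008; -0.075 0.0216 0.164 0 -3.5 0 0.008; -0.075 0.0216 0.164 0 -3.5 0 0.008"}}

```text
clock: 18.07
position: [0.528, -0.1084, 0.1638]
tool_rot: [-3.136, 0.724, 1.622]
force: [-1.3, 1.0, -1.3]
grip_width: 0.0141
finger_force: 39.0
```

{"op": "send_rows", "data": {"plan": "0 0 0 0 0 0 0.008; 0 0 0 0 0 0 0.008"}}

```text
clock: 18.23
position: [0.5301, -0.1089, 0.169]
tool_rot: [3.14, 0.724, 1.617]
force: [-0.1, 0.3, 0.6]
grip_width: 0.0142
finger_force: 39.0
```

Run:
```python
from seg import *
g,p=seg()
A=R.from_euler("xyz",observe()["tool_rot"]).as_matrix()
b=p+A@[.0382,0,.0047];print("bottom est",b.round(4),"x,z axes",A[:,0].round(3),A[:,2].round(3))
for W in([.5281,-.083],):print("expect content",proj([*W,b[2]+.0065]),"cap",proj([*W,b[2]+.0795]))
u,v=proj([b[0],b[1],b[2]+.006]).astype(int)
for y in range(v-56,v+30,2):print(y,"".join("G" if g[y,x,1]<118 else "#" if g[y,x,0]<62 else "r" if g[y,x,1]>136 else str(g[y,x,0]//26) for x in range(u-25,u+25)))
```

```text
clk 18.2333 [ 0.5301 -0.1089  0.169 ] [-0.1  0.3  0.6] 0.01417944208850441 38.97466242313385
G [397 230  11  19 165] [402.7 238.3] tool xz [-0.0143 -0.0557] world [ 0.5288 -0.0828  0.2201]
r [434 212  22   7  70] [443.8 215.6] tool xz [-0.1125 -0.0713] world [ 0.5317 -0.1459  0.2969]
r [455 233   8   7  31] [458.3 236.6] tool xz [-0.123  -0.0437] world [ 0.5329 -0.172   0.2832]
r [396 276   6   9  46] [398.4 279.4] tool xz [ 0.0349 -0.0001] world [ 0.5289 -0.0827  0.146 ]
r [ 353  296   72   63 2487] [389.8 324.2] tool xz [0.108  0.0693] world [ 0.5286 -0.074   0.0456]
bottom est [ 0.5289 -0.0834  0.1402] x,z axes [-0.034  0.749 -0.662] [ 0.033 -0.661 -0.749]
expect content [398.1 279.4] cap [402.3 238.9]
223 #################3432###############25899999999999
225 ##################343###############25788888888877
227 ###################3433#########344324677777777777
229 ###################244442######3577533467777777777
231 ###################234322GGGGGGGG56653256777777777
233 ##################234432GGGGGGGGGGG664235777777777
235 ##22#############3467753GGGGGGGGGGG676423677777777

[... 1279 characters left out ...]
77777777777654rrrr6677776666667777777777
285 43333356777777777777777665667777777666677777777777
287 43333457777777777777777777777777777777777777777777
289 43334567777777777777777777777777777777777777777777
291 54445567777777777777777777777777777777777777777777
293 55555667777777777777777777777777777777777777777777
295 56555667777777777777766566777777777777777777777777
297 56665667777777777765rrrrrrr67777777777777777777777
299 5666554r567777765rrrrrrrrrrrr567777777777777777777
301 665555rrrr4565rrrrrrrrrrrrrrrrrr567777777777777777
303 554443rrrrrrrrrrrrrrrrrrrrrrrrrrrr5677777777777777
305 432#rrrrrrrrrrrrrrrrrrrrrrrrrrrrrrrrr5677777777777
307 rrrrrrrrrrrrrrrrrrrrrrrrrrrrrrrrrrrrrrrr5677777777
```

Tube bottom and cap pixels match the upright-over-well prediction to within half a pixel. Descending to just above the mouth, then in small steps.

{"op": "send_rows", "data": {"plan": "0.012 -0.0007 0.0135 0 0 0 0.008; 0.024 -0.0007 0.027 0 0 0 0.008; 0.034 -0.0007 0.0385 0 0 0 0.008; 0.0417 -0.0007 0.0472 0 0 0 0.008; 0.0417 -0.0007 0.0472 0 0 0 0.008; 0.0417 -0.0007 0.0472 0 0 0 0.008"}}

```text
clock: 18.78
position: [0.5293, -0.1089, 0.1053]
tool_rot: [3.141, 0.725, 1.617]
force: [-0.2, 0.5, 0.8]
grip_width: 0.0141
finger_force: 39.0
```

```bash
cat > w.py <<'E'
from seg import *
g,p=seg()
s=observe();A=R.from_euler("xyz",s["tool_rot"]).as_matrix();b=p+A@[.0382,0,.0047]
print("bottom est",b.round(4),"expect content",proj([.5281,-.083,b[2]+.0065]),"cap",proj([.5281,-.083,b[2]+.0795]))
for n,v in(("X",[1,0,0]),("Y",[0,1,0]),("Z",[0,0,1])):print(n,(A.T@v).round(3),end=" ")
E
python3 w.py
```

```text
clk 18.7833 [ 0.5293 -0.1089  0.1053] [-0.2  0.5  0.8] 0.014090771272351412 38.97331237792969
G [393 265  11  19 157] [398.5 273.8] tool xz [-0.0146 -0.0561] world [ 0.528  -0.0827  0.157 ]
r [ 353  299   72   60 2347] [389.6 325.5] tool xz [0.0661 0.0233] world [ 0.5277 -0.0749  0.0441]
bottom est [ 0.5281 -0.0835  0.0765] expect content [394.9 311. ] cap [398.7 274.5]
X [-0.034  0.999  0.032] Y [ 0.748  0.047 -0.662] Z [-0.663  0.001 -0.749]
```

{"op": "send_rows", "data": {"plan": "0.002 0 0.00225 0 0 0 0.008; 0.004 0 0.0045 0 0 0 0.008; 0.006 0 0.0068 0 0 0 0.008; 0.006 0 0.0068 0 0 0 0.008"}}

```text
clock: 19.17
position: [0.5289, -0.1088, 0.0951]
tool_rot: [-3.142, 0.725, 1.618]
force: [-0.6, 0.3, 0.1]
grip_width: 0.0141
finger_force: 39.0
```

```bash
python3 w.py
```

```text
clk 19.1667 [ 0.5289 -0.1088  0.0951] [-0.6  0.3  0.1] 0.014070437998323214 38.97296726703644
G [392 271  11  19 157] [397.7 279.2] tool xz [-0.0146 -0.0561] world [ 0.5277 -0.0825  0.1467]
r [ 353  299   72   60 2312] [389.4 325.8] tool xz [0.0595 0.0161] world [ 0.5273 -0.0749  0.0436]
bottom est [ 0.5277 -0.0833  0.0662] expect content [394.4 315.8] cap [398.1 279.8]
X [-0.035  0.999  0.031] Y [ 0.748  0.047 -0.662] Z [-0.663 -0.    -0.749]
```

{"op": "send_rows", "data": {"plan": "0.0015 0 0.0017 0 0 0 0.008; 0.003 0 0.0034 0 0 0 0.008; 0.0045 0 0.0051 0 0 0 0.008; 0.006 0 0.0068 0 0 0 0.008; 0.006 0 0.0068 0 0 0 0.008"}}

```text
clock: 19.63
position: [0.5289, -0.1089, 0.0859]
tool_rot: [-3.141, 0.725, 1.618]
force: [-0.9, -0.8, 0.7]
grip_width: 0.0142
finger_force: 39.0
```

{"op": "send_rows", "data": {"plan": "0.0015 0 0.0017 0 0 0 0.008; 0.003 0 0.0034 0 0 0 0.008; 0.0045 0 0.0051 0 0 0 0.008; 0.006 0 0.0068 0 0 0 0.008; 0.006 0 0.0068 0 0 0 0.008"}}

```text
clock: 20.05
position: [0.5289, -0.1089, 0.0768]
tool_rot: [-3.141, 0.725, 1.618]
force: [0.9, -0.1, -0.9]
grip_width: 0.0143
finger_force: 39.0
```

```bash
python3 w.py
```

```text
clk 20.05 [ 0.5289 -0.1089  0.0768] [ 0.9 -0.1 -0.9] 0.014304909226448167 38.97246479988098
G [391 280  11  19 148] [396.8 288.7] tool xz [-0.0145 -0.0561] world [ 0.5276 -0.0826  0.1285]
G [458 376   6   6  29] [460.6 378.4] tool xz [-0.0798  0.0754] world [ 0.5341 -0.2186  0.0733]
r [ 353  300   72   59 2194] [389.2 326.7] tool xz [0.0489 0.0038] world [ 0.5273 -0.0749  0.0416]
bottom est [ 0.5277 -0.0835  0.048 ] expect content [393.5 324.2] cap [397.1 289.2]
X [-0.035  0.999  0.031] Y [ 0.748  0.047 -0.662] Z [-0.663 -0.    -0.749]
```

Going in freely, with 14 mm left.

{"op": "send_rows", "data": {"plan": "0.0015 0 0.0017 0 0 0 0.008; 0.003 0 0.0034 0 0 0 0.008; 0.0045 0 0.0051 0 0 0 0.008; 0.006 0 0.0068 0 0 0 0.008; 0.006 0 0.0068 0 0 0 0.008"}}

```text
clock: 20.52
position: [0.5289, -0.1089, 0.0678]
tool_rot: [-3.141, 0.725, 1.618]
force: [-0.4, -0.5, -0.4]
grip_width: 0.0142
finger_force: 39.1
```

{"op": "send_rows", "data": {"plan": "0.0008 0 0.0009 0 0 0 0.008; 0.0015 0 0.0017 0 0 0 0.008; 0.002 0 0.0023 0 0 0 0.008; 0.002 0 0.0023 0 0 0 0.008"}}

```text
clock: 20.85
position: [0.5295, -0.1105, 0.0671]
tool_rot: [3.14, 0.728, 1.616]
force: [-1.5, 1.1, 29.4]
grip_width: 0.0144
finger_force: 40.3
```

```bash
python3 w.py
```

```text
clk 20.85 [ 0.5295 -0.1105  0.0671] [-1.5  1.1 29.4] 0.014386856714013187 40.25858223438263
G [392 286  11  18 147] [397.3 294. ] tool xz [-0.0148 -0.0562] world [ 0.5282 -0.0842  0.119 ]
G [458 376   6   6  29] [460.6 378.4] tool xz [-0.0843  0.0676] world [ 0.5344 -0.2183  0.0727]
r [ 353  302   72   57 2093] [388.9 327.7] tool xz [ 0.047  -0.0028] world [ 0.5278 -0.0737  0.038 ]
bottom est [ 0.5284 -0.0852  0.0382] expect content [393.1 328.6] cap [396.6 294.1]
X [-0.033  0.999  0.032] Y [ 0.746  0.046 -0.664] Z [-0.665  0.001 -0.747]
```

The tube has bottomed in the well at 29 N. I'll ease up 1 mm, open and check.

{"op": "send_rows", "data": {"plan": "-0.0025 0 -0.0028 0 0 0 0.008; -0.0025 0 -0.0028 0 0 0 0.008; -0.0025 0 -0.0028 0 0 0 0.04; -0.0025 0 -0.0028 0 0 0 0.045; -0.0025 0 -0.0028 0 0 0 0.045; -0.0025 0 -0.0028 0 0 0 0.045"}}

```text
clock: 21.4
position: [0.5289, -0.109, 0.0687]
tool_rot: [-3.142, 0.725, 1.618]
force: [0.1, 0.0, -0.4]
grip_width: 0.0448
finger_force: 0.0
```

```bash
python3 w.py
```

```text
clk 21.4 [ 0.5289 -0.109   0.0687] [ 0.1  0.  -0.4] 0.04476875918846382 0.0
G [391 288  12  17 157] [396.4 295.4] tool xz [-0.0117 -0.0521] world [ 0.5277 -0.0832  0.1155]
G [458 376   6   6  29] [460.6 378.4] tool xz [-0.0851  0.0694] world [ 0.5341 -0.2186  0.0732]
r [387 300   4  10  26] [388.6 303.9] tool xz [ 0.0186 -0.0395] world [ 0.527  -0.0689  0.0859]
r [ 353  301   72   58 2035] [390.  328.1] tool xz [0.0431 0.    ] world [ 0.5274 -0.0767  0.0401]
bottom est [ 0.5277 -0.0835  0.0399] expect content [393.1 327.8] cap [396.7 293.3]
X [-0.035  0.999  0.031] Y [ 0.748  0.047 -0.662] Z [-0.663  0.    -0.749]
```

Seated: cap at (396.4,295.4) against about (396.4,295.7) expected. Retreating straight up, then tilting back upright behind the plate.

{"op": "send_rows", "data": {"plan": "-0.007 0 -0.008 0 0 0 0.045; -0.02 0 -0.0225 0 0 0 0.045; -0.036 0 -0.041 0 0 0 0.045; -0.056 0 -0.064 0 0 0 0.045; -0.076 0 -0.086 0 0 0 0.045; -0.09 0 -0.102 0 0 0 0.045; -0.09 0 -0.102 0 0 0 0.03; -0.09 0 -0.102 0 0 0 0.03"}}

```text
clock: 22.12
position: [0.5292, -0.1086, 0.2061]
tool_rot: [3.138, 0.723, 1.616]
force: [0.5, 0.4, -1.2]
grip_width: 0.03
finger_force: 0.0
```

Run:
```python
from t import *
im=imaging.grab_frame("side")["color"];green(im)
print("seated pred cap",proj([.5281,-.083,.1135]))
W=np.array([.5281,-.083]);u=np.array([np.cos(np.radians(97.6)),np.sin(np.radians(97.6))])
relt([*(W+.100*u),.16],97.6,0)
relt([*(W+.085*u),.05],97.6,0)
print(W+.085*u)
```

```text
green [392 289   9  16 122] [396.2 296.1]
seated pred cap [396.4 296.2]
clk 22.17 pos [ 0.5289 -0.1086  0.2052] F [-1.03  0.91 -0.21] w 0.0298 q [-0.82  0.59  0.66  1.95  0.47  0.9  -0.5 ]
now axes x,z [[-0.035, 0.749, -0.662], [0.032, -0.661, -0.749]]
d [ 0.1238 -0.0082 -0.049 ] rot [-1.72 41.44 -4.69] ztool [ 0.  0. -1.]
clk 22.17 pos [ 0.5289 -0.1086  0.2052] F [-1.03  0.91 -0.21] w 0.0298 q [-0.82  0.59  0.66  1.95  0.47  0.9  -0.5 ]
now axes x,z [[-0.035, 0.749, -0.662], [0.032, -0.661, -0.749]]
d [ 0.1854 -0.007   0.0433] rot [-1.72 41.44 -4.69] ztool [ 0.  0. -1.]
[0.51685821 0.00125332]
```

{"op": "send_rows", "data": {"plan": "0.02 -0.001 -0.01 0 6 -0.5 0.03; 0.04 -0.003 -0.02 -0.3 13 -1.5 0.03; 0.07 -0.005 -0.03 -0.6 20 -2.3 0.03; 0.1 -0.006 -0.04 -1 27 -3 0.02; 0.1238 -0.0082 -0.049 -1.4 34 -4 0.01; 0.1238 -0.0082 -0.049 -1.72 41.44 -4.69 0; 0.1238 -0.0082 -0.049 -1.72 41.44 -4.69 0; 0.1238 -0.0082 -0.049 -1.72 41.44 -4.69 0; 0.1238 -0.0082 -0.049 -1.72 41.44 -4.69 0"}}

```text
clock: 22.92
position: [0.5144, 0.015, 0.1589]
tool_rot: [-3.139, 0.002, 1.701]
force: [0.1, 0.6, 0.1]
grip_width: -0.0002
finger_force: 0.0
```

Run:
```python
from h import *
W=np.array([.5281,-.083]);u=np.array([np.cos(np.radians(97.6)),np.sin(np.radians(97.6))])
relt([*(W+.085*u),.05],97.6,0)
```

```text
clk 22.92 pos [0.5144 0.015  0.1589] F [0.06 0.62 0.06] w -0.0002 q [-0.35  0.42  0.26  1.94 -0.14  0.8   0.13]
now axes x,z [[-0.13, 0.991, -0.002], [-0.002, -0.002, -1.0]]
d [-0.0138  0.0008  0.1089] rot [-0.13  0.1  -0.12] ztool [ 0.  0. -1.]
```

{"op": "send_rows", "data": {"plan": "0 0 0.03 0 0 0 0; 0 0 0.06 0 0 0 0; 0 0 0.085 0 0 0 0; 0 0.0008 0.105 0 0 0 0; -0.007 0.0008 0.109 0 0 0 0; -0.014 0.0008 0.109 0 0 0 0; -0.020 0.0008 0.109 0 0 0 0; -0.023 0.0008 0.109 0 0 0 0; -0.023 0.0008 0.109 0 0 0 0"}}

```text
clock: 23.67
position: [0.5194, -0.0079, 0.0518]
tool_rot: [3.141, 0.001, 1.702]
force: [0.2, 0.5, -0.1]
grip_width: -0.0002
finger_force: 0.0
```

{"op": "send_rows", "data": {"plan": "-0.001 0 0 0 0 0 0; -0.002 0 0 0 0 0 0; -0.003 0 0 0 0 0 0; -0.004 0 0 0 0 0 0; -0.005 0 0 0 0 0 0; -0.005 0 0 0 0 0 0"}}

```text
clock: 24.17
position: [0.5194, -0.0114, 0.0507]
tool_rot: [-3.141, 0.0, 1.704]
force: [-1.3, 2.3, 1.6]
grip_width: -0.0002
finger_force: 1.5
```

{"op": "send_rows", "data": {"plan": "-0.001 0 0 0 0 0 0; -0.002 0 0 0 0 0 0; -0.003 0 0 0 0 0 0; -0.004 0 0 0 0 0 0; -0.005 0 0 0 0 0 0; -0.006 0 0 0 0 0 0; -0.007 0 0 0 0 0 0; -0.008 0 0 0 0 0 0; -0.008 0 0 0 0 0 0"}}

```text
clock: 24.92
position: [0.5205, -0.0193, 0.0507]
tool_rot: [-3.141, 0.0, 1.704]
force: [-0.1, 3.5, 2.4]
grip_width: -0.0002
finger_force: 1.7
```

{"op": "send_rows", "data": {"plan": "-0.001 0 0 0 0 0 0; -0.002 0 0 0 0 0 0; -0.003 0 0 0 0 0 0; -0.004 0 0 0 0 0 0; -0.005 0 0 0 0 0 0; -0.006 0 0 0 0 0 0"}}

```text
clock: 25.42
position: [0.5214, -0.0248, 0.0507]
tool_rot: [-3.141, -0.0, 1.704]
force: [-0.4, 8.1, 3.0]
grip_width: -0.0003
finger_force: 3.8
```

```bash
cat > sh.py <<'E'
from t import *
im=imaging.grab_frame("side")["color"]
s=observe();print(s["clock"],s["position"].round(4),s["force"].round(1))
h=cv2.cvtColor(np.ascontiguousarray(im),cv2.COLOR_RGB2HSV);m=cv2.inRange(h,(108,140,60),(125,255,255));m[:255]=0;m[380:]=0
k,l,st,c=cv2.connectedComponentsWithStats(m);i=1+st[1:,4].argmax();print("blue",st[i],c[i].round(1))
green(im)
E
python3 sh.py
python3 - <<'E'
import cv2
im=cv2.imread("pics/side0.png");h=cv2.cvtColor(im,cv2.COLOR_BGR2HSV);m=cv2.inRange(h,(108,140,60),(125,255,255));m[:255]=0;m[380:]=0
k,l,st,c=cv2.connectedComponentsWithStats(m);i=1+st[1:,4].argmax();print("blue0",st[i],c[i])
E
```

```text
25.4667 [ 0.5214 -0.0252  0.0507] [0.8 2.4 2.4]
blue [ 359  304   73   61 2342] [395.2 331.8]
green [408 208   6   8  33] [410.1 211.5]
green [399 294   9  16 130] [403.  301.5]
blue0 [ 353  296   72   63 2512] [389.31568471 324.82285032]
```

The shuttle is moving about 13 mm with stick-slip, and the tube is riding along. Continuing.

{"op": "send_rows", "data": {"plan": "-0.001 0 0 0 0 0 0; -0.002 0 0 0 0 0 0; -0.003 0 0 0 0 0 0; -0.004 0 0 0 0 0 0; -0.005 0 0 0 0 0 0; -0.006 0 0 0 0 0 0; -0.007 0 0 0 0 0 0; -0.008 0 0 0 0 0 0"}}

```text
clock: 26.13
position: [0.5225, -0.0328, 0.0507]
tool_rot: [-3.141, 0.0, 1.704]
force: [1.4, 7.5, 3.6]
grip_width: -0.0005
finger_force: 3.8
```

{"op": "send_rows", "data": {"plan": "-0.001 0 0 0 0 0 0; -0.002 0 0 0 0 0 0; -0.003 0 0 0 0 0 0; -0.004 0 0 0 0 0 0; -0.005 0 0 0 0 0 0; -0.006 0 0 0 0 0 0; -0.007 0 0 0 0 0 0; -0.008 0 0 0 0 0 0"}}

```text
clock: 26.8
position: [0.5233, -0.0418, 0.0506]
tool_rot: [-3.141, 0.001, 1.703]
force: [1.4, 1.2, 1.2]
grip_width: -0.0001
finger_force: 0.8
```

```bash
python3 sh.py
```

```text
26.85 [ 0.5233 -0.0421  0.0506] [1.  0.8 0.9]
blue [ 366  311   75   61 2434] [403.5 338.5]
green [407 301  11  16 133] [412.  308.4]
```

Broken free at about 29 mm of travel. Now slow pushing, 1 mm per row at first, then 0.5 mm per row.

{"op": "send_rows", "data": {"plan": "-0.001 0 0 0 0 0 0; -0.002 0 0 0 0 0 0; -0.003 0 0 0 0 0 0; -0.004 0 0 0 0 0 0; -0.005 0 0 0 0 0 0; -0.006 0 0 0 0 0 0; -0.007 0 0 0 0 0 0; -0.008 0 0 0 0 0 0; -0.009 0 0 0 0 0 0; -0.01 0 0 0 0 0 0"}}

```text
clock: 27.68
position: [0.5246, -0.0516, 0.0506]
tool_rot: [-3.141, 0.001, 1.703]
force: [1.0, 2.0, -0.7]
grip_width: 0.0
finger_force: 0.9
```

{"op": "send_rows", "data": {"plan": "-0.0005 0 0 0 0 0 0; -0.001 0 0 0 0 0 0; -0.0015 0 0 0 0 0 0; -0.002 0 0 0 0 0 0; -0.0025 0 0 0 0 0 0; -0.003 0 0 0 0 0 0; -0.0035 0 0 0 0 0 0; -0.004 0 0 0 0 0 0; -0.0045 0 0 0 0 0 0; -0.005 0 0 0 0 0 0"}}

```text
clock: 28.52
position: [0.5253, -0.0565, 0.0507]
tool_rot: [-3.141, 0.001, 1.703]
force: [1.8, 0.8, -0.3]
grip_width: 0.0004
finger_force: 0.9
```

```bash
python3 sh.py
```

```text
28.5667 [ 0.5253 -0.0566  0.0507] [ 0.4  1.9 -0.2]
blue [ 373  316   76   63 2497] [410.8 344.5]
green [415 307  11  16 139] [419.9 314.3]
```

{"op": "send_rows", "data": {"plan": "-0.0005 0 0 0 0 0 0; -0.001 0 0 0 0 0 0; -0.0015 0 0 0 0 0 0; -0.002 0 0 0 0 0 0; -0.0025 0 0 0 0 0 0; -0.003 0 0 0 0 0 0; -0.0035 0 0 0 0 0 0; -0.004 0 0 0 0 0 0"}}

```text
clock: 29.23
position: [0.5258, -0.0605, 0.0507]
tool_rot: [-3.141, 0.001, 1.703]
force: [1.0, 1.8, 0.1]
grip_width: 0.0002
finger_force: 0.9
```

{"op": "send_rows", "data": {"plan": "-0.0005 0 0 0 0 0 0; -0.001 0 0 0 0 0 0; -0.0015 0 0 0 0 0 0; -0.002 0 0 0 0 0 0; -0.0025 0 0 0 0 0 0; -0.003 0 0 0 0 0 0; -0.0035 0 0 0 0 0 0; -0.004 0 0 0 0 0 0"}}

```text
clock: 29.9
position: [0.5263, -0.0644, 0.0506]
tool_rot: [-3.141, 0.001, 1.703]
force: [1.8, 1.7, -0.0]
grip_width: 0.0001
finger_force: 0.9
```

{"op": "send_rows", "data": {"plan": "-0.0005 0 0 0 0 0 0; -0.001 0 0 0 0 0 0; -0.0015 0 0 0 0 0 0; -0.002 0 0 0 0 0 0; -0.0025 0 0 0 0 0 0; -0.003 0 0 0 0 0 0; -0.0035 0 0 0 0 0 0; -0.004 0 0 0 0 0 0"}}

```text
clock: 30.57
position: [0.5269, -0.0684, 0.0507]
tool_rot: [-3.141, 0.001, 1.703]
force: [1.0, 1.6, 0.8]
grip_width: 0.0001
finger_force: 0.9
```

{"op": "send_rows", "data": {"plan": "-0.0005 0 0 0 0 0 0; -0.001 0 0 0 0 0 0; -0.0015 0 0 0 0 0 0; -0.002 0 0 0 0 0 0; -0.0025 0 0 0 0 0 0; -0.003 0 0 0 0 0 0; -0.0035 0 0 0 0 0 0; -0.004 0 0 0 0 0 0"}}

```text
clock: 31.23
position: [0.5274, -0.0724, 0.0507]
tool_rot: [-3.141, 0.001, 1.703]
force: [1.2, 2.0, -0.4]
grip_width: 0.0
finger_force: 0.9
```

{"op": "send_rows", "data": {"plan": "-0.0005 0 0 0 0 0 0; -0.001 0 0 0 0 0 0; -0.0015 0 0 0 0 0 0; -0.002 0 0 0 0 0 0; -0.0025 0 0 0 0 0 0; -0.003 0 0 0 0 0 0; -0.0035 0 0 0 0 0 0; -0.004 0 0 0 0 0 0"}}

```text
clock: 31.9
position: [0.5279, -0.0763, 0.0507]
tool_rot: [-3.141, 0.001, 1.703]
force: [1.2, 2.3, 0.9]
grip_width: -0.0002
finger_force: 0.9
```

{"op": "send_rows", "data": {"plan": "-0.0005 0 0 0 0 0 0; -0.001 0 0 0 0 0 0; -0.0015 0 0 0 0 0 0; -0.002 0 0 0 0 0 0; -0.0025 0 0 0 0 0 0; -0.003 0 0 0 0 0 0; -0.0035 0 0 0 0 0 0; -0.004 0 0 0 0 0 0"}}

```text
clock: 32.57
position: [0.5284, -0.0803, 0.0507]
tool_rot: [-3.141, 0.001, 1.703]
force: [1.5, 1.4, 0.5]
grip_width: -0.0
finger_force: 0.9
```

{"op": "send_rows", "data": {"plan": "-0.0005 0 0 0 0 0 0; -0.001 0 0 0 0 0 0; -0.0015 0 0 0 0 0 0; -0.002 0 0 0 0 0 0; -0.0025 0 0 0 0 0 0; -0.003 0 0 0 0 0 0; -0.0035 0 0 0 0 0 0; -0.004 0 0 0 0 0 0"}}

```text
clock: 33.23
position: [0.529, -0.0843, 0.0507]
tool_rot: [-3.141, 0.001, 1.703]
force: [0.8, 1.9, 0.1]
grip_width: -0.0
finger_force: 0.9
```

{"op": "send_rows", "data": {"plan": "-0.0005 0 0 0 0 0 0; -0.001 0 0 0 0 0 0; -0.0015 0 0 0 0 0 0; -0.002 0 0 0 0 0 0; -0.0025 0 0 0 0 0 0; -0.003 0 0 0 0 0 0; -0.0035 0 0 0 0 0 0; -0.004 0 0 0 0 0 0"}}

```text
clock: 33.9
position: [0.5295, -0.0881, 0.0507]
tool_rot: [-3.141, 0.001, 1.703]
force: [1.0, 4.5, 0.5]
grip_width: 0.0002
finger_force: 2.0
```

Force rose to 4.5 N, so that is the stop. Half a millimetre more, hold, then check.

{"op": "send_rows", "data": {"plan": "-0.0005 0 0 0 0 0 0; -0.0005 0 0 0 0 0 0; -0.0005 0 0 0 0 0 0; -0.0005 0 0 0 0 0 0"}}

```text
clock: 34.23
position: [0.5295, -0.0885, 0.0507]
tool_rot: [-3.141, 0.001, 1.703]
force: [0.9, 5.5, 1.0]
grip_width: -0.0
finger_force: 2.4
```

{"op": "send_rows", "data": {"plan": "0.0005 0 0 0 0 0 0; 0.001 0 0 0 0 0 0; 0.0015 0 0 0 0 0 0; 0.002 0 0 0 0 0 0; 0.004 0 0 0 0 0 0; 0.01 0 0 0 0 0 0; 0.02 0 0 0 0 0 0; 0.03 0 0 0 0 0 0; 0.03 0 -0.03 0 0 0 0; 0.03 0 -0.06 0 0 0 0"}}

```text
clock: 35.07
position: [0.5243, -0.057, 0.1103]
tool_rot: [-3.138, 0.0, 1.705]
force: [0.2, -0.4, 0.6]
grip_width: -0.0001
finger_force: 0.0
```

{"op": "send_rows", "data": {"plan": "0 0 -0.03 0 0 0 0; 0 0 -0.06 0 0 0 0; 0 0 -0.06 0 0 0 0; 0 0 -0.06 0 0 0 0"}}

```text
clock: 35.4
position: [0.5264, -0.0576, 0.172]
tool_rot: [3.139, 0.001, 1.704]
force: [0.1, -0.8, -1.2]
grip_width: 0.0
finger_force: 0.0
```

```bash
python3 sh.py
python3 - <<'E'
from m import *
W=np.array([.5281,-.083]);u=np.array([np.cos(np.radians(97.6)),np.sin(np.radians(97.6))])
for t in(.074,.075,.076,.077):print(t,"pred cap",proj([*(W-t*u),.1135]))
E
```

```text
35.45 [ 0.5257 -0.0577  0.1708] [-0.7  0.9 -0.3]
blue [ 388  328   76   52 2065] [423.1 353.7]
green [407 209   7   7  32] [409.9 211.8]
green [433 320  11  17 146] [437.7 327.8]
0.074 pred cap [435.4 326.4]
0.075 pred cap [436.  326.9]
0.076 pred cap [436.5 327.3]
0.077 pred cap [437.1 327.7]
```

```bash
python3 -c "
from workcell import bot
print(bot.job_done())"
```

```text
the job is handed in; nothing more can be done
None
```

I handed the job in at about 35 s: the green tube is seated in the well, the shuttle rests on the end stop (about 5.5 N on the tool at the final push), and the arm is clear. On the way I knocked the tube on the plate and dropped it, then picked it up again; I did not re-check the red and purple tubes at the end, and the hand-in returned no verdict.

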